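# Invert the rinsed culture vessels onto the drying pegs

## Robot

A 6-joint arm with a two-finger parallel gripper is mounted at the origin on the work surface. World frame = base frame: x ahead of the robot, y to its left, z up, the work surface at z = 0. Lengths are in mm, angles in rad, forces in N, time in s.
With the tool pointing down it reaches from about 400 to 925 mm from the base axis. Payload 12.5 kg.
Tool frame: the origin (TCP) lies at the centre of the arm's flange, where the gripper is bolted on; the fingertips stand 190 mm ahead of it and the grasp point (between the pads) lies env.grip_point_offset ahead of it (env.grip_point_offset is the distance from the TCP to the grasp point, in mm); z points along the fingers, x is the direction in which the jaws open and shut, and the axes are right-handed (so a half turn about z gives the same grasp; the last joint's range is limited). The gripper opens to 95 mm and grips with 3 to 60 N. Pads are 20 mm wide; open, the fingers measure 119 mm over their backs; the gripper's body (75 mm by 180 mm) begins 59 mm behind the grasp point.
Start: joints at [-1.22, 0.491, 1.559, -0, 1.092, -0.106], TCP at [275.692, -560.909, 404.761] pointing down, gripper open.
Joint ranges: [-3.1, 3.1], [-0.84, 2.19], [0.05, 2.79], [-1.13, 4.28], [0.06, 2.93], [-2.69, 2.69]. Speed limits (rad/s): [2.22, 2.22, 2.79, 3.14, 3.14, 3.14].

## Interface

Orientations are given as [roll, pitch, yaw] about the fixed x, y, z axes, in that order (R = Rz(yaw) Ry(pitch) Rx(roll)).
In Python, from cell import state, read_camera, camera_model, job_done, env gives the robot as it stands.
- The arm moves only by the tool arm_command, never from a script. Its argument "steps" is a list of rows, each a list of 6 numbers: the shift along the tool's x, y, z in cm, then the turn, a rotation vector about the tool's x, y, z in degrees. In form: [[dx, dy, dz, rx, ry, rz], ...]. A call has 1 to 12 rows; each row is the pose to reach, as a shift and turn from the pose commanded when the call began, along the tool's axes at that moment; what a row does not reach only later rows make up. A row lasts 1/12 s, in which the tool goes at most 41.7 mm and 7.16 degrees, less where a joint would pass 70% of its speed; a pose out of reach is approached as far as the arm can. A call with a gripper value outside its range is refused whole. "jaw" is the finger opening in cm, from 0 to 9.51, set as the call begins (left out, the last holds). The fingers move at their own pace and stop on an object; the grip force is fixed at half the most. Time passes only in rows, so rows that repeat a pose let the fingers close. It gives the time, the measured TCP pose, the force and the opening at its end, in the units of the state.
- state(): the state, without advancing time (a new reading comes with each control period).
- read_camera(name): name is "scene" or "top" or "wrist"; returns the picture (384x512x3 uint8, red, green, blue); there is no depth.
- camera_model(name): a dict with "K" (3x3 intrinsics, pixels), "k1" (the pictures are not rectified: a ray, as slopes to the right and down, at radius r is drawn at 1 + k1 r^2 times it, then the intrinsics apply), "xyz" and "rotation" of the camera in the world. Camera axes: x right, y up, looking along -z (the intrinsics and any distortion apply to the point x, -y, -z); pixel columns grow to the right and rows downward; lengths in mm; the calibration is good to about 2 mm. A picture is of the moment at which its call begins: read the wrist's pose just before it. camera_model takes no time and is no camera call; for the wrist camera it gives the pose at the moment of the call.
- job_done(): hands the job in, once; it reports no verdict.
The state is a dict: "t": time; "joints": joint angles; "qvel": joint speeds; "tau": joint torques, N m; "eef_pos": TCP position; "tcp_rot": TCP orientation; "ft_force": force on the tool from outside, world axes, zero at the start; "moment": the same for the moment, N m; "opening": opening from 0.0 (shut) to 1.0 (fully open).
Only numpy, scipy, OpenCV 4.12 (cv2) and the standard library are available. Lean on these libraries where they do the work, as an engineer would, in place of code of your own. Each camera call takes 0.05 s, during which the arm holds its last target. There are 200 camera calls.

## Task

Two rinsed culture vessels lie on their sides in the cradles of the draining board: put each one upside down over the free peg in the drip tray that suits it, the wide vessel on the thick peg and the slim vessel on the thin peg, fully down so that its rim sits flat on the peg's foot. Lower them on, do not drop them, and leave the vessel that is already drying and everything else on the bench where it stands.

Things in the scene. Friction and masses are not known exactly. Their poses are not given: they have to be found in the camera images.
- wide_mid (a point): Wide vessel: whitish plastic straight-sided cup, 64 mm outer diameter, 120 mm long, wall 3 mm (58 mm bore), closed flat base, about 0.11 kg. This point is its centre, on its axis half-way along. Its x axis points along the vessel from the base to the open mouth (base at x = -60 mm, rim at +60 mm). It starts lying level in its cradle, mouth away from the robot and to the left.
- wide_rim (a point): Centre of the wide vessel's open mouth, in the plane of its rim; axes as wide_mid.
- slim_mid (a point): Slim vessel: whitish plastic straight-sided tube, 46 mm outer diameter, 140 mm long, wall 3 mm (40 mm bore), closed flat base, about 0.09 kg. This point is its centre, on its axis half-way along. Its x axis points along it from the base to the open mouth (base at x = -70 mm, rim at +70 mm). It starts lying level in its cradle, mouth away from the robot and to the left.
- slim_rim (a point): Centre of the slim vessel's open mouth, in the plane of its rim; axes as slim_mid.
- cradle_wide: Fixed grey cradle under the wide vessel: two V supports 46 mm either side of its origin along its x axis, each 12 mm thick along x and 74 mm wide, reaching to 33 mm above the origin (13 mm below the vessel's axis); nothing but a 6 mm base plate between them. Origin: centre of its underside, on the board. The vessel lies along its x axis with its axis 46 mm above the origin.
- cradle_slim: Fixed grey cradle under the slim vessel: as the other, supports 55 mm either side of its origin along its x axis, 61 mm wide, reaching to 34 mm above the origin (6 mm below the vessel's axis). The vessel's axis lies 40 mm above the origin.
- board: Fixed white draining board, 270 mm square, 10 mm thick, that carries both cradles side by side, 156 mm apart. Origin: centre of its underside.
- tray: Fixed aluminium drip tray, 210 mm (x) by 250 mm (y), floor 6 mm and edge 14 mm above the bench, that carries the three pegs in a triangle (115 to 130 mm apart). Origin: centre of its underside. It may stand left or right of the robot; the board is then on the other side.
- peg_thick: Fixed upright steel peg, 44 mm diameter with tapered tip, on a round grey foot of 84 mm diameter, 8 mm thick. Origin: centre of the foot's underside (on the tray floor), z up. Foot top at z = 8 mm, peg tip at z = 88 mm. Free at the start.
- peg_thin: Fixed upright steel peg, 24 mm diameter with tapered tip, on the same kind of foot. Origin: centre of the foot's underside, z up. Foot top at z = 8 mm, peg tip at z = 103 mm. Free at the start.
- drying_mid (a point): Centre (half-way up) of the vessel that is already drying upside down on the third peg: 56 mm diameter, 110 mm tall, top 55 mm above this point. Leave it alone.
- bottle_mid (a point): Centre (half-way up) of a tall loose white plastic bottle, 56 mm diameter, 200 mm tall, standing between the far parts of the board and the tray.
- dishes_mid (a point): Centre of a stack of three small petri dishes, 60 mm diameter, 45 mm tall, in front of the robot between the board and the tray.
- beaker_mid (a point): Centre (half-way up) of an empty glass beaker, 80 mm diameter, 100 mm tall, at the left.
- reagent_mid (a point): Centre (half-way up) of an amber jar, 70 mm diameter, 90 mm tall, at the right.
- vial_mid (a point): Centre (half-way up) of a small capped vial, 44 mm diameter, 60 mm tall, on the draining board between the vessels' mouths.
Things that resemble listed ones, but are neither listed nor needed, are in the scene too. What is shaped like the part that bears wide_mid but green or red is not meant.

How it is judged:
By the outcome, as a careful person would: the job done as asked, in the order asked, and still so for the second after the job is handed in, with the robot touching nothing.
It also fails if it takes over 72 s, if anything falls off the work surface, if the arm or the gripper's body presses on something with over 40 N, if the wrist force passes 120 N, or if a joint passes its speed limit or range.

## Working session

There is one attempt and no reset: what is moved stays moved. The work goes in short steps, Python scripts to look and compute and a tool call to move; the robot and the scene stay as the last step left them, time stands still between calls to the robot, and variables do not carry over. Pictures are saved under pics/ and viewed, about 8 in all and at most 12, crops included, and the job is handed in when it is done.

Besides the shell and the picture viewer there is one more tool, called after "Emit:" as name(argument=value, ...), one argument or row to a line, values as JSON. arm_command: Moves the arm, as the interface text tells. Its arguments: {"type":"object","properties":{"steps":{"type":"array"},"jaw":{"type":"number"}},"required":["steps"]}

```bash
mkdir -p pics; ls; python3 - <<'E'
from cell import *
import cv2
for n in("top","scene"):
    cv2.imwrite(f"pics/{n}0.png",cv2.cvtColor(read_camera(n),cv2.COLOR_RGB2BGR)); print(n,camera_model(n))
print(state(),env.grip_point_offset); print(camera_model("wrist"))
E
```

```text
pics
top {'K': array([[475.0606576 ,   0.        , 253.12418376],
       [  0.        , 475.0606576 , 184.40268876],
       [  0.        ,   0.        ,   1.        ]]), 'k1': -0.19316098233635082, 'xyz': array([ 225.14163644,    4.02055841, 1909.87505095]), 'rotation': array([ 0.1400925 , -0.01685754, -1.55940764])}
scene {'K': array([[372.65803433,   0.        , 263.65893718],
       [  0.        , 372.65803433, 194.21859563],
       [  0.        ,   0.        ,   1.        ]]), 'k1': -0.02678461754212841, 'xyz': array([1095.86262413, -451.56875693,  913.7646339 ]), 'rotation': array([0.72336626, 0.00353004, 0.91174669])}
{'t': 0.1, 'joints': array([-1.21961172e+00,  4.91475522e-01,  1.55941984e+00, -9.09111323e-06,
        1.09168821e+00, -1.05591035e-01]), 'qvel': array([ 1.50407570e-03, -6.90533325e-04, -2.17632679e-03,  5.87107166e-05,
        7.82607753e-04, -1.91435792e-03]), 'tau': array([ 3.41541447e-03, -6.13622618e+01, -2.58603877e+01,  6.94014737e-02,
        4.69718256e-02, -4.57315286e-05]), 'eef_pos': array([ 275.67125545, -560.87426265,  404.22405777]), 'tcp_rot': array([-3.14149623e+00,  9.86258185e-04, -1.11401644e+00]), 'ft_force': array([-0.25608526, -0.03061689,  0.11389402]), 'moment': array([-0.04378951,  0.0370886 , -0.03619907]), 'opening': 0.9999365188938486} 171.3
{'K': array([[273.06187076,   0.        , 250.11084808],
       [  0.        , 273.06187076, 185.35507505],
       [  0.        ,   0.        ,   1.        ]]), 'k1': -0.06683647897373808, 'xyz': array([ 334.20591745, -534.07823332,  384.15368845]), 'rotation': array([-2.36595054e-01,  8.39423014e-04, -1.11506769e+00])}
```

View pics/top0.png

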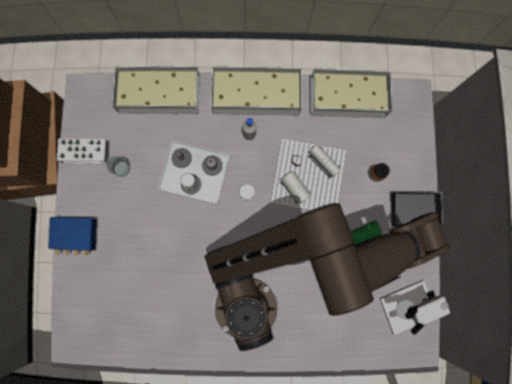

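View pics/scene0.png

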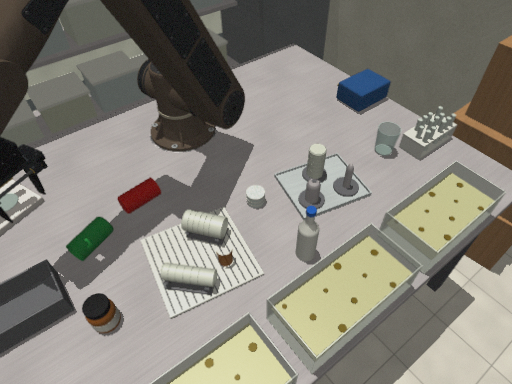

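The top view shows the tray on the left with free pegs near (182,157) and (212,163) and the drying vessel at (188,181). The board is on the right with vessels near (295,187) and (325,161). The scene view suggests the peg at (313,193) is thick and the one at (349,178) thin. I'll enlarge both areas.

```bash
cat > h.py <<'E'
import numpy as np,cv2
from cell import *
from scipy.spatial.transform import Rotation as R
D=np.diag([1,-1,-1.])
def rot(e): return R.from_euler('xyz',e).as_matrix()
def ray(m,u,v):
    K=m['K'];p=np.array([(u-K[0,2])/K[0,0],(v-K[1,2])/K[1,1]]);q=p.copy()
    for _ in range(20): q=p/(1+m['k1']*(q@q))
    return rot(m['rotation'])@D@np.array([q[0],q[1],1])
def onz(m,u,v,z):
    d=ray(m,u,v);c=m['xyz'];return c+d*(z-c[2])/d[2]
def proj(m,P):
    c=D@rot(m['rotation']).T@(np.array(P,float)-m['xyz']);s=c[:2]/c[2];s=s*(1+m['k1']*(s@s))
    return m['K'][:2,:2]@s+m['K'][:2,2]
def grab(n,f):
    m=camera_model(n);im=cv2.cvtColor(read_camera(n),cv2.COLOR_RGB2BGR);cv2.imwrite(f'pics/{f}.png',im);return m,im
E
python3 - <<'E'
from h import *
t=cv2.imread('pics/top0.png');s=cv2.imread('pics/scene0.png')
a=cv2.resize(t[130:220,150:360],None,fx=3.8,fy=3.8,interpolation=cv2.INTER_CUBIC)[:,:798]
b=cv2.resize(s[140:300,140:375],(798,250*0+543-342+0+50),interpolation=cv2.INTER_CUBIC)
b=cv2.resize(s[140:300,140:375],(378,257),interpolation=cv2.INTER_CUBIC)
c=np.zeros((257,798,3),np.uint8);c[:,:378]=b
c[:,385:385+380]=cv2.resize(s[195:300,140:265],(380,257),interpolation=cv2.INTER_CUBIC)
cv2.imwrite('pics/z.png',np.vstack([a,c]))
m=camera_model('top')
for n,u,v,z in [('v1',295,187,56),('v2',325,161,56),('pA',212,163,90),('pB',182,157,100),('dry',188,181,120),('bottle',249,125,150),('tray',195,172,10)]: print(n,onz(m,u,v,z).round())
E
```

```text
v1 [ 479. -190.   56.]
v2 [ 585. -311.   56.]
pA [564. 137.  90.]
pB [585. 254. 100.]
dry [488. 225. 120.]
bottle [703.  -4. 150.]
tray [541. 212.  10.]
```

View pics/z.png

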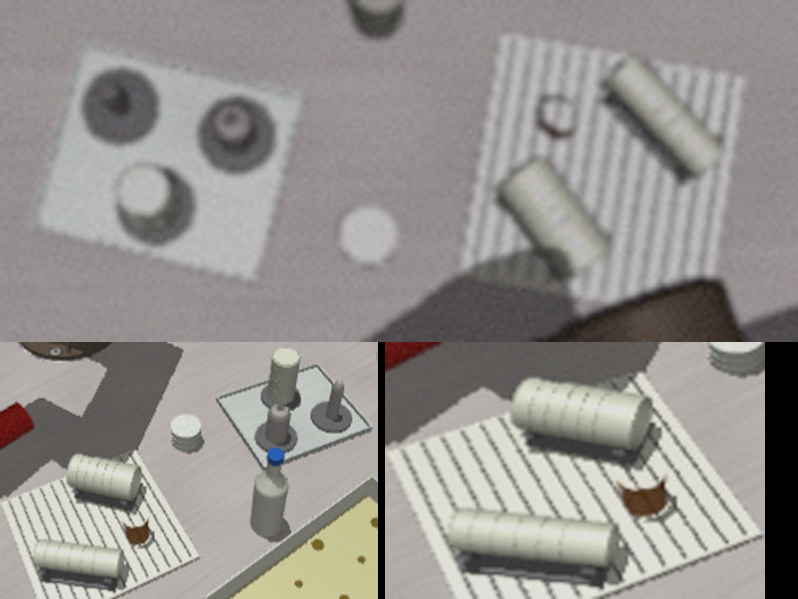

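Near vessel at crop (553,215) is thicker and shorter, so it is the wide one, at about (479,-190). The far vessel at crop (665,115) is the slim one, at about (585,-311). The green and red cylinders are decoys off the board. The peg at crop (236,134) is thick, the one at (118,105) is thin. The wrist camera will give a closer look.

Emit:
arm_command(
  steps=[
    [-4,-7.4,-1.4,0,0,0],
    [-13.5,-25,-4.6,0,0,0],
    [-13.5,-25,-4.6,0,0,0],
    [-13.5,-25,-4.6,0,0,0],
    [-13.5,-25,-4.6,0,0,0],
    [-13.5,-25,-4.6,0,0,0],
    [-13.5,-25,-4.6,0,0,0],
    [-13.5,-25,-4.6,0,0,0],
    [-13.5,-25,-4.6,0,0,0],
    [-13.5,-25,-4.6,0,0,0],
  ],
)

```text
t: 0.93
eef_pos: [440.5, -329.6, 450.5]
tcp_rot: [3.141, 0.0, -1.113]
ft_force: [0.1, -0.0, 0.4]
opening: 0.998
```

```bash
python3 - <<'E'
from h import *
s=state();print(s['joints'].round(3),s['eef_pos'].round(1),s['tcp_rot'].round(3),np.abs(s['qvel']).max())
m,im=grab('wrist','w1');np.save('w1.npy',m,allow_pickle=True)
print(m['xyz'],m['rotation'])
E
```

```text
[-0.762  0.339  1.683 -0.     1.12   0.351] [ 440.5 -329.6  450.5] [ 3.141  0.    -1.113] 0.02951815172895925
[ 498.96647326 -302.72941414  430.38478573] [-2.37051334e-01  6.84430311e-05 -1.11439015e+00]
```

View pics/w1.png

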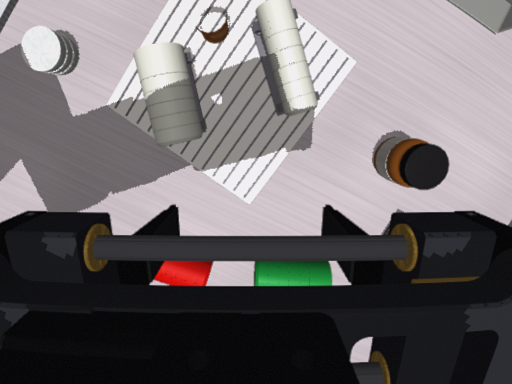

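```bash
python3 - <<'E'
import cv2
im=cv2.imread('pics/w1.png')[0:165,120:330]
cv2.imwrite('pics/w1z.png',cv2.resize(im,(756,594),interpolation=cv2.INTER_CUBIC))
E
```

```text
(no output)
```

View pics/w1z.png

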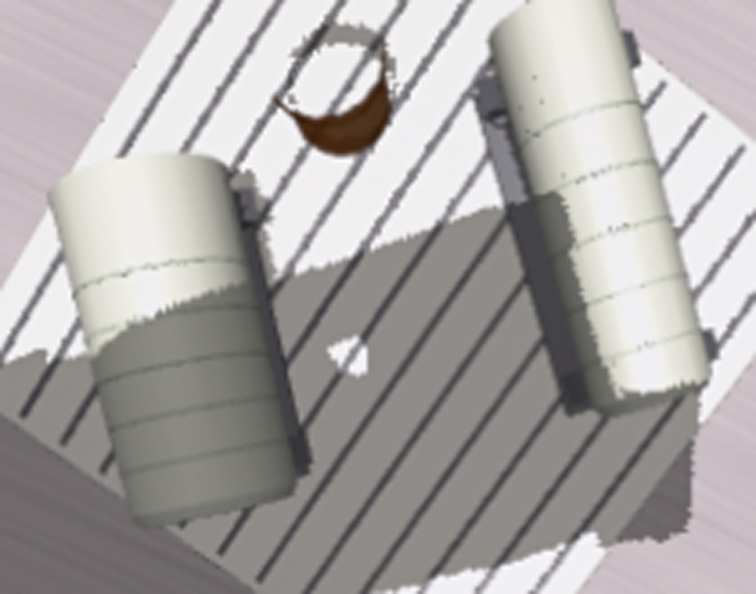

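Wide vessel edges in the crop run (52,200)→(133,515) and (232,180)→(295,480). Slim edges run (492,45)→(590,400) and (613,5)→(707,378). I'll use tangent planes to get the axes.

```bash
cat > meas.py <<'E'
from h import *
def cyl(m,L,Rr,z,r):
    """L=(mouth px, base px) left edge, Rr same right edge -> axis from tangent planes"""
    c=m['xyz'];rl=[ray(m,*p) for p in L];rr=[ray(m,*p) for p in Rr]
    u=lambda v:v/np.linalg.norm(v)
    nl,nr=u(np.cross(*rl)),u(np.cross(*rr))
    mid=u(rl[0])+u(rr[0])
    if nl@mid<0:nl=-nl
    if nr@mid<0:nr=-nr
    d=u(np.cross(nl-nr,[0,0,1.]))   # axis direction in bisector plane, level
    if d[0]<0:d=-d
    # point on axis: at height z with equal distances to the planes
    n=nl-nr; p=np.array([0,0,z-c[2]]); h=np.array([n[0],n[1],0]); p=p-h*(n@p)/(h@h)+c
    dist=((p-c)@nl,(p-c)@nr)
    A=lambda q,v,nn:(lambda X:X@d)(v*((p-c-r*nn)@nn_perp(nn,d,v)))if 0 else None
    def ax(v,nn): # closest point on tangent line (p-r*nn + s d) to ray
        b=p-r*nn-c; M=np.array([v,-d]).T; s=np.linalg.lstsq(M,b,rcond=None)[0]; return s[1]
    S=[ax(rl[0],nl),ax(rr[0],nr),ax(rl[1],nl),ax(rr[1],nr)]
    print('dist',np.round(dist,1),'r',r,'s',np.round(S,1),'az',np.degrees(np.arctan2(d[1],d[0])).round(1))
    mid=np.mean(S); print('mid',(p+mid*d).round(1),'len',np.round((S[0]+S[1]-S[2]-S[3])/2,1))
E
python3 - <<'E'
from meas import *
m=np.load('w1.npy',allow_pickle=True).item()
f=lambda x,y:(120+(x+.5)/3.6-.5,(y+.5)/3.6-.5)
cyl(m,[f(52,200),f(133,515)],[f(232,180),f(295,480)],56,32)
cyl(m,[f(492,45),f(590,400)],[f(613,5),f(707,378)],50,23)
t=camera_model('top')
print(onz(t,181.6,157.6,14),onz(t,212.1,165.3,14),onz(t,150+155/3.8,130+203/3.8,14))
E
```

```text
dist [30.8 30.8] r 32 s [107.  104.7  -5.6  -4.9] az 36.8
mid [ 479.9 -193.2   56. ] len 111.1
dist [21.8 21.8] r 23 s [128.1 126.3  -1.6  -6.2] az 42.9
mid [ 590.8 -311.    50. ] len 131.1
[599.11489682 267.72014672  14.        ] [568.8084624  142.35838565  14.        ] [493.41273074 226.77967185  14.        ]
```

Emit:
arm_command(
  steps=[
    [-3.6,-1.9,0,0,0,0],
    [-7.2,-3.8,0,0,0,0],
    [-10.8,-5.6,0,0,0,0],
    [-14.4,-7.5,0,0,0,0],
    [-18,-9.4,0,0,0,0],
    [-21.6,-11.2,0,0,0,0],
    [-25.2,-13.1,0,0,0,0],
    [-28.8,-15,0,0,0,0],
    [-32.4,-16.9,0,0,0,0],
    [-36,-18.8,0,0,0,0],
    [-39,-20.3,0,0,0,0],
    [-40.4,-21,0,0,0,0],
  ],
)

```text
t: 1.98
eef_pos: [450.9, 127.6, 450.4]
tcp_rot: [3.141, 0.0, -1.114]
ft_force: [0.2, -0.6, -0.7]
opening: 0.996
```

Emit:
arm_command(
  steps=[
    [0,0,0,0,0,0],
    [0,0,0,0,0,0],
  ],
)

```text
t: 2.15
eef_pos: [451.1, 125.2, 450.3]
tcp_rot: [3.141, -0.0, -1.114]
ft_force: [0.2, -0.2, 0.1]
opening: 1.001
```

```bash
python3 - <<'E'
from h import *
s=state();print(s['joints'].round(4).tolist(),s['eef_pos'].round(1),s['tcp_rot'].round(3),np.abs(s['qvel']).max())
m,im=grab('wrist','w2');np.save('w2.npy',m,allow_pickle=True)
for n,P in [('thin',(599,268,14)),('thick',(569,142,14)),('thintip',(599,268,109)),('thicktip',(569,142,94))]: print(n,proj(m,P).round(1))
cv2.imwrite('pics/w2z.png',cv2.resize(im[0:230],(800,359),interpolation=cv2.INTER_CUBIC))
E
```

```text
[0.1296, 0.2156, 1.8639, -0.0004, 1.0628, 1.2434] [451.1 125.2 450.3] [ 3.141 -0.    -1.114] 0.030967069311599593
thin [204.   24.8]
thick [274.2  85.2]
thintip [189.6  -4.4]
thicktip [280.2  76.9]
```

View pics/w2z.png

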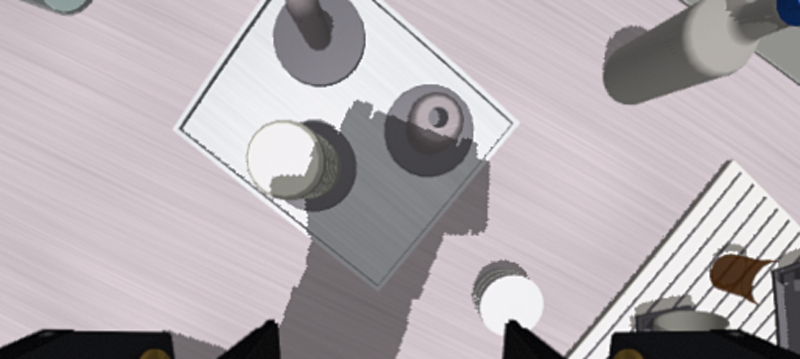

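Thick foot centre is at (429,131) and its tip hole at (438,117) in the crop, and the thin foot is at (319,40). That agrees with the predictions to about 2 px.

```bash
python3 - <<'E'
from h import *
m=np.load('w2.npy',allow_pickle=True).item();k=1.5625
f=lambda x,y:((x+.5)/k-.5,(y+.5)/k-.5)
print(onz(m,*f(429,131),14),onz(m,*f(438,117),92),onz(m,*f(319,40),14))
# wrist-type kinematic fit: planar chain r,z of flange from tool-down poses
from scipy.optimize import least_squares
Q=np.array([[-1.22,.491,1.559,1.092],[-.762,.339,1.683,1.12],[.1296,.2156,1.8639,1.0628]])
P=np.array([[275.69,-560.9,404.76],[440.5,-329.6,450.5],[451.1,125.2,450.3]])
print(np.hypot(P[:,0],P[:,1]),np.arctan2(P[:,1],P[:,0])-Q[:,0])
E
```

```text
[571.03943901 142.82788202  14.        ] [571.53858818 143.09059689  92.        ] [598.25049455 267.64744949  14.        ]
[624.99102882 550.16034935 468.15195183] [0.10603917 0.11962584 0.1411296 ]
```

```bash
cat > plan.py <<'E'
from h import *
def toolR(az,tilt):
    """fingers tilted `tilt` deg from down toward azimuth az; returns R with x at az-90"""
    a,t=np.radians([az,tilt]);z=np.array([np.sin(t)*np.cos(a),np.sin(t)*np.sin(a),-np.cos(t)]);x=np.array([np.sin(a),-np.cos(a),0])
    return np.stack([x,np.cross(z,x),z],1)
def flip(Rm): return Rm@np.diag([-1,-1,1.])
def rel(G,Rt,back=0,P=None,R0=None):
    """row (cm,deg) from current pose to grasp point G with tool rot Rt, retreated back mm along tool z"""
    s=state();P=s['eef_pos'] if P is None else P;R0=rot(s['tcp_rot']) if R0 is None else R0
    T=np.array(G,float)-Rt[:,2]*(171.3+back)
    return np.r_[R0.T@(T-P)/10,np.degrees(R.from_matrix(R0.T@Rt).as_rotvec())].round(2).tolist(),T
def wrist(Rt,T,s23):
    j1=np.arctan2(T[1],T[0])-.12
    for s in s23:
        M=R.from_euler('y',-s).as_matrix()@R.from_euler('z',-j1).as_matrix()@Rt@np.diag([-1,-1,1])
        a=R.from_matrix(M).as_euler('ZYZ'); print(round(s,2),'j1',round(j1,2),'j456',a.round(2))
E
python3 - <<'E'
from plan import *
md=lambda a:np.array([np.cos(np.radians(a)),np.sin(np.radians(a)),0])
for t in (40,50):
  for n,az,mid,off in(('wide',36.8,(480,-193,56),30),('slim',42.9,(591,-311,50),33)):
    Rt=toolR(az,t);G=np.array(mid)-off*md(az);r,T=rel(G,Rt,100);print(t,n,G.round(),T.round(),r);wrist(Rt,T,[1.95,2.2])
  for n,pk,h,ph in(('thick',(571,143),104,40),('thin',(598.5,267.7),117,35)):
    Rt=flip(toolR(ph,90-t));r,T=rel((*pk,h),Rt,0);print('place',n,T.round());wrist(Rt,T,[1.95,2.2])
E
```

```text
40 wide [ 456. -211.   56.] [ 316. -315.  264.] [33.58, 31.46, 18.68, 39.93, -3.73, -10.24]
1.95 j1 -0.9 j456 [ 0.74  1.27 -0.23]
2.2 j1 -0.9 j456 [ 0.81  1.09 -0.42]
40 slim [ 567. -333.   50.] [ 439. -452.  258.] [51.26, 26.46, 19.28, 39.75, -5.85, -16.09]
1.95 j1 -0.92 j456 [ 0.72  1.34 -0.32]
2.2 j1 -0.92 j456 [ 0.77  1.16 -0.5 ]
place thick [470.  59. 214.]
1.95 j1 0.0 j456 [ 0.91  0.67 -2.85]
2.2 j1 0.0 j456 [1.23 0.55 3.04]
place thin [491. 192. 227.]
1.95 j1 0.25 j456 [ 0.68  0.44 -2.44]
2.2 j1 0.25 j456 [ 1.22  0.29 -3.01]
50 wide [ 456. -211.   56.] [ 290. -335.  230.] [34.2, 34.74, 22.03, 49.9, -4.66, -9.99]
1.95 j1 -0.98 j456 [ 0.9   1.37 -0.33]
2.2 j1 -0.98 j456 [ 0.95  1.22 -0.53]
50 slim [ 567. -333.   50.] [ 415. -475.  224.] [52.22, 29.66, 22.63, 49.68, -7.32, -15.7]
1.95 j1 -0.97 j456 [ 0.87  1.44 -0.39]
2.2 j1 -0.97 j456 [ 0.91  1.28 -0.58]
place thick [487.  72. 235.]
1.95 j1 0.03 j456 [ 0.65  0.72 -2.64]
2.2 j1 0.03 j456 [ 0.89  0.54 -2.93]
place thin [508. 205. 248.]
1.95 j1 0.26 j456 [ 0.42  0.56 -2.21]
2.2 j1 0.26 j456 [ 0.69  0.35 -2.51]
```

```bash
python3 - <<'E'
from plan import *
m=np.load('w1.npy',allow_pickle=True).item();t=camera_model('top');s=camera_model('scene')
print('red',onz(m,185,272,40),onz(s,139,195,40),'green',onz(m,292,273,40),onz(s,90,238,40),'jar',onz(s,98,300,90))
md=lambda a:np.array([np.cos(np.radians(a)),np.sin(np.radians(a)),0])
for t in (55,):
  for n,az,mid,off in(('wide',36.8,(480,-193,56),30),('slim',42.9,(591,-311,50),33)):
    Rt=toolR(az,t);G=np.array(mid)-off*md(az)
    for b in (0,120): r,T=rel(G,Rt,b);print(t,n,G.round(),T.round(),r);wrist(Rt,T,[1.95,2.2])
  for n,pk,h,ph in(('thick',(571,143),104,25),('thin',(598.5,267.7),117,30)):
    Rt=flip(toolR(ph,90-t));r,T=rel((*pk,h),Rt,0);print('place',n,T.round());wrist(Rt,T,[1.95,2.2])
E
```

```text
red [ 239.08388543 -313.39091809   40.        ] [ 246.16803311 -291.89749527   40.        ] green [ 313.74529705 -468.74463213   40.        ] [ 310.93179317 -474.80846401   40.        ] jar [ 542.08258466 -524.24149655   90.        ]
55 wide [ 456. -211.   56.] [ 344. -295.  154.] [32.95, 28.1, 29.64, 54.88, -5.12, -9.84]
1.95 j1 -0.83 j456 [ 1.02  1.28 -0.26]
2.2 j1 -0.83 j456 [ 1.1   1.16 -0.5 ]
55 wide [ 456. -211.   56.] [ 265. -354.  223.] [34.77, 37.77, 22.76, 54.88, -5.12, -9.84]
1.95 j1 -1.05 j456 [ 0.96  1.45 -0.38]
2.2 j1 -1.05 j456 [ 1.    1.31 -0.59]
55 slim [ 567. -333.   50.] [ 464. -429.  148.] [50.28, 23.19, 30.24, 54.64, -8.05, -15.46]
1.95 j1 -0.87 j456 [ 0.98  1.39 -0.34]
2.2 j1 -0.87 j456 [ 1.04  1.26 -0.56]
55 slim [ 567. -333.   50.] [ 392. -496.  217.] [53.11, 32.61, 23.36, 54.64, -8.05, -15.46]
1.95 j1 -1.02 j456 [ 0.93  1.51 -0.42]
2.2 j1 -1.02 j456 [ 0.96  1.36 -0.63]
place thick [482. 101. 244.]
1.95 j1 0.09 j456 [ 0.34  0.64 -2.13]
2.2 j1 0.09 j456 [ 0.52  0.41 -2.34]
place thin [513. 219. 257.]
1.95 j1 0.28 j456 [ 0.24  0.61 -1.97]
2.2 j1 0.28 j456 [ 0.39  0.37 -2.13]
```

Emit:
arm_command(
  steps=[
    [5.5,4.7,2.9,0,0,0],
    [11,9.4,5.8,9,-0.8,-1.6],
    [32.95,28.1,17.6,54.9,-5.1,-9.8],
    [32.95,28.1,17.6,54.9,-5.1,-9.8],
    [32.95,28.1,17.6,54.9,-5.1,-9.8],
    [32.95,28.1,17.6,54.9,-5.1,-9.8],
    [32.95,28.1,17.6,54.9,-5.1,-9.8],
    [32.95,28.1,17.6,54.9,-5.1,-9.8],
    [32.95,28.1,17.6,54.9,-5.1,-9.8],
    [32.95,28.1,17.6,54.9,-5.1,-9.8],
    [32.95,28.1,17.6,54.9,-5.1,-9.8],
    [32.95,28.1,17.6,54.9,-5.1,-9.8],
  ],
  jaw=9.5,
)

```text
t: 3.2
eef_pos: [372.8, -184.3, 320.4]
tcp_rot: [-2.253, 0.012, -0.936]
ft_force: [0.5, 0.5, 0.1]
opening: 1.002
```

```bash
python3 - <<'E'
from plan import *
s=state();print(s['joints'].round(3),s['eef_pos'].round(1),s['tcp_rot'].round(3))
az=36.8;G=np.array((480,-193,176))-30*np.array([np.cos(np.radians(az)),np.sin(np.radians(az)),0])
print(rel(G,toolR(az,55)))
E
```

```text
[-0.774  0.363  2.23   1.282  0.928 -0.856] [ 372.8 -184.3  320.4] [-2.253  0.012 -0.936]
([7.24, 9.13, -4.07, 4.06, 0.1, -0.82], array([ 343.61883621, -295.02614568,  274.25364355]))
```

Emit:
arm_command(
  steps=[
    [7.2,9.1,-4.1,4.1,0.1,-0.8],
    [7.2,9.1,-4.1,4.1,0.1,-0.8],
    [7.2,9.1,-4.1,4.1,0.1,-0.8],
    [7.2,9.1,-4.1,4.1,0.1,-0.8],
    [7.2,9.1,-4.1,4.1,0.1,-0.8],
  ],
)

```text
t: 3.62
eef_pos: [342.9, -295.3, 273.7]
tcp_rot: [-2.186, 0.007, -0.932]
ft_force: [-0.6, 0.0, -0.3]
opening: 0.997
```

```bash
python3 - <<'E'
from plan import *
s=state();print(s['joints'].round(3),s['eef_pos'].round(1),s['tcp_rot'].round(3))
m,im=grab('wrist','w3');np.save('w3.npy',m,allow_pickle=True)
az=36.8;G=np.array((480,-193,56))-30*np.array([np.cos(np.radians(az)),np.sin(np.radians(az)),0])
print(rel(G,toolR(az,55)))
E
```

```text
[-1.008  0.517  2.154  1.196  1.065 -1.02 ] [ 342.9 -295.3  273.7] [-2.186  0.007 -0.932]
([0.19, 9.83, 6.88, 0.23, 0.15, -0.34], array([ 343.61883621, -295.02614568,  154.25364355]))
```

View pics/w3.png

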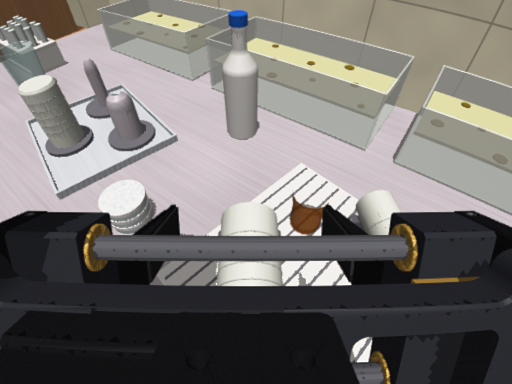

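The wide vessel (columns 218–282) is centred between the fingers (column 250) and in line with them. I'll lower and grip.

Emit:
arm_command(
  steps=[
    [0,2.0,1.4,0,0,0],
    [0.1,4.0,2.8,0,0,0],
    [0.1,5.8,4.1,0.2,0.1,-0.3],
    [0.2,7.4,5.2,0.2,0.1,-0.3],
    [0.2,8.8,6.2,0.2,0.1,-0.3],
    [0.2,9.6,6.7,0.2,0.1,-0.3],
    [0.2,9.8,6.9,0.2,0.1,-0.3],
    [0.2,9.8,6.9,0.2,0.1,-0.3],
  ],
)

```text
t: 4.33
eef_pos: [345.3, -293.2, 154.9]
tcp_rot: [-2.182, 0.001, -0.924]
ft_force: [0.4, -0.4, 0.6]
opening: 0.999
```

Emit:
arm_command(
  steps=[
    [0,0,0,0,0,0],
    [0,0,0,0,0,0],
    [0,0,0,0,0,0],
    [0,0,0,0,0,0],
    [0,0,0,0,0,0],
    [0,0,0,0,0,0],
    [0,0,0,0,0,0],
    [0,0,0,0,0,0],
  ],
  jaw=5,
)

```text
t: 5.0
eef_pos: [345.0, -293.2, 155.0]
tcp_rot: [-2.181, 0.001, -0.923]
ft_force: [-5.2, 3.3, 3.7]
opening: 0.669
```

```bash
python3 - <<'E'
from plan import *
s=state();print(s['joints'].round(3),s['eef_pos'].round(1),s['tcp_rot'].round(3),s['opening']*95.1,s['ft_force'],s['moment'])
grab('scene','s3')
E
```

```text
[-1.002  0.779  2.195  1.377  0.983 -1.369] [ 345.  -293.2  155. ] [-2.181e+00  1.000e-03 -9.230e-01] 63.58686720992406 [-5.18434258  3.28442768  3.7376511 ] [0.37492601 0.27025979 0.83588809]
```

Emit:
arm_command(
  steps=[
    [0,-0.8,-0.6,0,0,0],
    [0,-2.5,-1.7,0,0,0],
    [0,-4.9,-3.4,0,0,0],
    [0,-7.4,-5.2,0,0,0],
    [0,-9.8,-6.9,0,0,0],
    [0,-12.3,-8.6,0,0,0],
    [0,-14.7,-10.3,0,0,0],
    [0,-17.2,-12,0,0,0],
    [0,-18.8,-13.2,0,0,0],
  ],
)

```text
t: 5.8
eef_pos: [345.0, -293.6, 387.1]
tcp_rot: [-2.183, -0.002, -0.924]
ft_force: [0.5, 0.6, -2.3]
opening: 0.667
```

```bash
python3 - <<'E'
from plan import *
s=state();print(s['joints'].round(3),s['eef_pos'].round(1),s['tcp_rot'].round(3),s['opening']*95.1,s['ft_force'].round(1),s['moment'].round(2))
for n,G,Rt in (('mid',(500,-60,300),flip(toolR(10,40))),('hov',(571,143,260),flip(toolR(25,35))),('half',(470,-130,300),toolR(37+90,20)),('half2',(470,-130,300),toolR(-53,20))):
    r,T=rel(G,Rt);print(n,r,T.round()); wrist(Rt,T,[2.2,2.5])
E
```

```text
[-1.002  0.309  2.049  1.067  1.199 -0.717] [ 345.  -293.6  387.1] [-2.183e+00 -2.000e-03 -9.240e-01] 63.400577673190234 [ 0.5  0.6 -2.3] [-0.4   0.49 -0.02]
mid [-14.31, -13.19, 11.06, -28.11, -20.74, -157.92] [392. -79. 431.]
2.2 j1 -0.32 j456 [ 0.82  0.43 -2.73]
2.5 j1 -0.32 j456 [1.55 0.31 2.77]
hov [-23.28, -21.07, 27.64, -12.62, -29.61, -168.36] [482. 101. 400.]
2.2 j1 0.09 j456 [ 0.52  0.41 -2.34]
2.5 j1 0.09 j456 [ 1.28  0.21 -3.14]
half [0.34, -17.43, 11.98, -27.28, -55.49, -72.26] [ 505. -177.  461.]
2.2 j1 -0.46 j456 [ 0.16  1.26 -1.18]
2.5 j1 -0.46 j456 [ 0.19  0.96 -1.24]
half2 [-11.37, -17.46, 11.98, -27.44, 55.4, 72.44] [435. -83. 461.]
2.2 j1 -0.31 j456 [-0.32  0.68  2.41]
2.5 j1 -0.31 j456 [-0.53  0.4   2.65]
```

```bash
cat > kin.py <<'E'
from plan import *
from scipy.optimize import least_squares
DAT=[([-1.21961,.491475,1.55942,0,1.091688,-.105591],[275.67,-560.87,404.22]),([-.762,.339,1.683,0,1.12,.351],[440.5,-329.6,450.5]),
([0.1296,0.2156,1.8639,-0.0004,1.0628,1.2434],[451.1,125.2,450.3]),([-.774,.363,2.23,1.282,.928,-.856],[372.8,-184.3,320.4]),
([-1.008,.517,2.154,1.196,1.065,-1.02],[342.9,-295.3,273.7]),([-1.002,.779,2.195,1.377,.983,-1.369],[345,-293.2,155]),([-1.002,.309,2.049,1.067,1.199,-.717],[345,-293.6,387.1])]
ry=lambda a:R.from_euler('y',a).as_matrix()
rz=lambda a:R.from_euler('z',a).as_matrix()
def fk(p,q):
    a1,d1,L2,a3,L3,d6,c=p
    B=rz(q[0]);A=B@ry(q[1]);F=A@ry(q[2]);W=F@rz(q[3])@ry(q[4]);Rt=W@rz(q[5])@np.diag([-1,-1,1.])
    return B@np.array([a1,c,d1])+A@np.array([0,0,L2])+F@np.array([a3,0,L3])+W@np.array([0,0,d6]),Rt
S=least_squares(lambda p:np.concatenate([fk(p,q)[0]-T for q,T in DAT])if 1 else 0,[0,300,600,0,550,120,66])
p=S.x
lo=np.array([-3.1,-.84,.05,-1.13,.06,-2.69]);hi=np.array([3.1,2.19,2.79,4.28,2.93,2.69])
def ik(T,Rt,q0s=None):
    best=None
    for s in (q0s if q0s is not None else [[0.1,.3,2,.3,.8,-1.5],[0,.3,2.,3,.5,1.5],[0,.3,2,-.7,.6,-.8],[-.8,.5,2,1,1,-.8],[0.2,.3,2,1.5,.6,-2.3],[.2,.3,2,0,1,1]]):
        f=lambda q:np.concatenate([(fk(p,q)[0]-T)/100,3*R.from_matrix(fk(p,q)[1].T@Rt).as_rotvec()])
        s=least_squares(f,np.clip(s,lo+.01,hi-.01),bounds=(lo,hi))
        if s.cost<1e-4:
            marg=np.min(np.r_[s.x-lo,hi-s.x][[3,4,5,9,10,11]])
            if best is None or marg>best[1]: best=(s.x.round(2),round(marg,2))
    return best
E
python3 - <<'E'
from kin import *
print(p.round(1),np.abs(S.fun).max())
for t in (55,65,70,75):
  for n,pk,h in(('thick',(571,143),104),('thin',(598.5,267.7),117)):
    for ph in (-70,-50,-30,-10,10,25,40):
      o=[]
      for dz in (0,110):
        Rt=flip(toolR(ph,90-t));T=np.array([*pk,h+dz])-171.3*Rt[:,2];o.append(ik(T,Rt))
      if all(o): print(t,n,ph,[(list(b[0][3:]),b[1]) for b in o])
E
```

```text
[ -0.  197.1 586.4  42.9 411.2  81.9  65.8] 0.25237753603235547
55 thick -70 [([np.float64(-0.83), np.float64(0.9), np.float64(0.63)], np.float64(0.3)), ([np.float64(-0.72), np.float64(1.06), np.float64(0.44)], np.float64(0.41))]
55 thick -50 [([np.float64(-1.05), np.float64(0.67), np.float64(0.54)], np.float64(0.08)), ([np.float64(-0.83), np.float64(0.82), np.float64(0.24)], np.float64(0.3))]
55 thick -10 [([np.float64(4.28), np.float64(0.25), np.float64(0.78)], np.float64(0.0)), ([np.float64(-0.88), np.float64(0.3), np.float64(-0.37)], np.float64(0.24))]
55 thick 10 [([np.float64(2.95), np.float64(0.17), np.float64(1.71)], np.float64(0.11)), ([np.float64(0.22), np.float64(0.14), np.float64(-1.84)], np.float64(0.08))]
55 thin -70 [([np.float64(-0.69), np.float64(1.09), np.float64(0.59)], np.float64(0.44)), ([np.float64(-0.63), np.float64(1.26), np.float64(0.45)], np.float64(0.5))]
55 thin -50 [([np.float64(-0.84), np.float64(0.86), np.float64(0.44)], np.float64(0.29)), ([np.float64(-0.73), np.float64(1.02), np.float64(0.25)], np.float64(0.4))]
55 thin -30 [([np.float64(-1.03), np.fl
[... 6274 characters left out ...]
float64(-0.5)], np.float64(0.85))]
75 thin -10 [([np.float64(-0.24), np.float64(0.59), np.float64(-0.83)], np.float64(0.53)), ([np.float64(-0.19), np.float64(0.82), np.float64(-0.91)], np.float64(0.76))]
75 thin 10 [([np.float64(-0.08), np.float64(0.53), np.float64(-1.34)], np.float64(0.47)), ([np.float64(-0.06), np.float64(0.76), np.float64(-1.37)], np.float64(0.7))]
75 thin 25 [([np.float64(0.07), np.float64(0.52), np.float64(-1.75)], np.float64(0.46)), ([np.float64(0.05), np.float64(0.76), np.float64(-1.73)], np.float64(0.7))]
75 thin 40 [([np.float64(0.2), np.float64(0.55), np.float64(-2.15)], np.float64(0.49)), ([np.float64(0.15), np.float64(0.79), np.float64(-2.08)], np.float64(0.61))]
```

```bash
python3 - <<'E'
from kin import *
Rt=flip(toolR(-70,35));G=(571,143,250)
r,T=rel(G,Rt);print(r,T.round())
s=state();P0=s['eef_pos'];R0=rot(s['tcp_rot']);q=s['joints'];rv=np.radians(r[3:])
for k in np.linspace(0,1,9)[1:]:
    b=ik(P0+k*(T-P0),R0@R.from_rotvec(k*rv).as_matrix(),[q]);print(k,b); q=b[0] if b else q
E
```

```text
[-30.63, -27.44, 38.42, -76.39, -13.95, -78.76] [537. 235. 390.]
0.125 (array([-0.84,  0.26,  2.09,  0.99,  1.02, -0.74]), np.float64(0.96))
0.25 (array([-0.66,  0.22,  2.11,  0.86,  0.83, -0.69]), np.float64(0.77))
0.375 (array([-0.45,  0.21,  2.1 ,  0.64,  0.68, -0.51]), np.float64(0.62))
0.5 (array([-0.25,  0.23,  2.06,  0.29,  0.6 , -0.2 ]), np.float64(0.54))
0.625 (array([-0.05,  0.26,  2.  , -0.09,  0.63,  0.13]), np.float64(0.57))
0.75 (array([ 0.12,  0.32,  1.91, -0.38,  0.76,  0.33]), np.float64(0.7))
0.875 (array([ 0.26,  0.39,  1.8 , -0.56,  0.94,  0.41]), np.float64(0.57))
1.0 (array([ 0.38,  0.47,  1.68, -0.69,  1.12,  0.38]), np.float64(0.44))
```

Emit:
arm_command(
  steps=[
    [-1.0,-0.9,1.2,-2.4,-0.4,-2.5],
    [-2.9,-2.6,3.6,-7.2,-1.3,-7.4],
    [-4.8,-4.3,6.0,-11.9,-2.2,-12.3],
    [-6.7,-6.0,8.4,-16.7,-3.1,-17.2],
    [-8.6,-7.7,10.8,-21.5,-3.9,-22.2],
    [-10.5,-9.4,13.2,-26.3,-4.8,-27.1],
    [-12.4,-11.1,15.6,-31,-5.7,-32],
    [-14.3,-12.8,18,-35.8,-6.5,-36.9],
    [-16.2,-14.5,20.4,-40.6,-7.4,-41.8],
    [-18.1,-16.2,22.8,-45.3,-8.3,-46.7],
    [-20,-17.9,25.1,-50.1,-9.1,-51.7],
    [-21.9,-19.7,27.5,-54.9,-10,-56.6],
  ],
)

```text
t: 6.8
eef_pos: [483.3, 86.6, 388.2]
tcp_rot: [2.951, -0.218, 0.017]
ft_force: [-0.1, -0.7, -1.1]
opening: 0.67
```

```bash
python3 - <<'E'
from kin import *
Rt=flip(toolR(-70,35));G=(571,143,250)
r,T=rel(G,Rt);print(r,T.round());s=state();print(s['joints'].round(2),s['opening']*95.1)
E
```

```text
[5.57, -14.71, -1.81, -21.68, -4.04, -22.42] [537. 235. 390.]
[ 0.08  0.31  1.94 -0.31  0.72  0.3 ] 63.714581296069326
```

Emit:
arm_command(
  steps=[
    [1.2,-3.2,-0.4,-4.8,-0.9,-5],
    [2.5,-6.6,-0.8,-9.7,-1.8,-10.1],
    [3.8,-10,-1.2,-14.6,-2.7,-15.1],
    [5.0,-13.2,-1.6,-19.5,-3.6,-20.1],
    [5.6,-14.7,-1.8,-21.7,-4,-22.4],
    [5.6,-14.7,-1.8,-21.7,-4,-22.4],
    [5.6,-14.7,-1.8,-21.7,-4,-22.4],
  ],
)

```text
t: 7.38
eef_pos: [537.6, 233.8, 390.2]
tcp_rot: [2.537, -0.001, 0.347]
ft_force: [1.0, -0.5, -0.2]
opening: 0.67
```

```bash
python3 - <<'E'
from kin import *
Rt=flip(toolR(-70,35));G=(571,143,250)
r,T=rel(G,Rt);print(r,T.round());s=state();print(s['joints'].round(2),s['eef_pos'],s['opening']*95.1)
a=grab('scene','s4')[1]; b=grab('wrist','w4')[1];np.save('w4.npy',camera_model('wrist'),allow_pickle=True)
cv2.imwrite('pics/p4.png',np.hstack([cv2.resize(a[60:240,200:440],(400,300)),cv2.resize(b,(400,300))]))
E
```

```text
[0.03, -0.12, -0.1, -0.38, 0.01, -0.12] [537. 235. 390.]
[ 0.38  0.47  1.68 -0.68  1.12  0.38] [537.63167912 233.75486628 390.16723019] 63.76037996669741
```

View pics/p4.png

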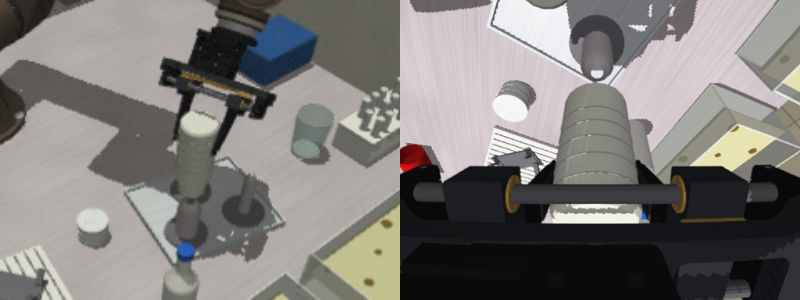

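```bash
python3 - <<'E'
from kin import *
m=np.load('w4.npy',allow_pickle=True).item();s=state()
G=s['eef_pos']+rot(s['tcp_rot'])[:,2]*171.3;print(G)
c=np.array([proj(m,G+[32*np.cos(a),32*np.sin(a),-90]) for a in np.linspace(0,6.28,73)])
print('rim u',c[:,0].min(),c[:,0].max(),'v',c[:,1].min(),c[:,1].max())
c=np.array([proj(m,G+[32*np.cos(a),32*np.sin(a),30]) for a in np.linspace(0,6.28,73)]);print('base u',c[:,0].min(),c[:,0].max(),'v',c[:,1].min(),c[:,1].max())
print('tip',proj(m,(571.2,143,94)),'foot',proj(m,(571.2,143,14)))
sm=camera_model('scene')
for z in(30,-90): print('scene axis',proj(sm,G+[0,0,z]))
im=cv2.imread('pics/w4.png')[30:260,170:340];im2=cv2.imread('pics/s4.png')[100:230,270:370]
cv2.imwrite('pics/p5.png',np.hstack([cv2.resize(im,(434,588),interpolation=cv2.INTER_CUBIC),cv2.resize(im2,(366,588),interpolation=cv2.INTER_CUBIC)]))
E
```

```text
[570.70898433 140.76986693 249.80629208]
rim u 211.6116552074408 290.84071815943605 v 100.7145431590089 164.35333460614402
base u 190.06415027239106 314.46362283491624 v 250.2786920732522 300.9033594409948
tip [252.17439152  92.26028173] foot [251.69958387  57.84919229]
scene axis [319.66379134 132.61745259]
scene axis [315.17815357 165.10927355]
```

View pics/p5.png

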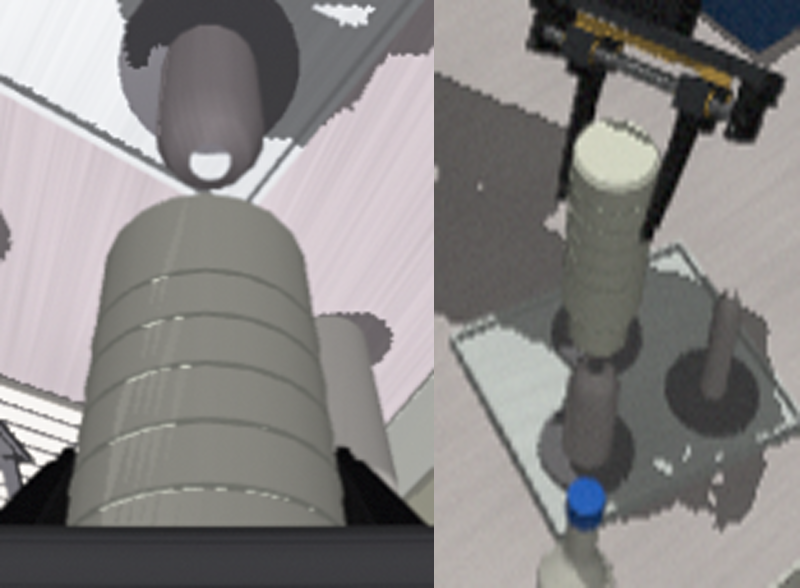

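Rim edges in the crop (columns 211–291, top row 106) match the prediction across the axis. Along the axis the grip is about 5 mm nearer the mouth than planned. The vessel is upright over the thick peg, so I'll lower it.

Emit:
arm_command(
  steps=[
    [0,-0.9,1.0,-0.3,0,0],
    [0,-1.9,2.4,-0.3,0,0],
    [0,-3.0,3.9,-0.3,0,0],
    [0,-4.0,5.4,-0.3,0,0],
    [0,-4.6,6.3,-0.3,0,0],
    [0,-4.7,6.5,-0.3,0,0],
    [0,-4.7,6.5,-0.3,0,0],
  ],
)

```text
t: 8.07
eef_pos: [537.6, 234.0, 310.7]
tcp_rot: [2.531, -0.001, 0.345]
ft_force: [0.2, 0.7, -1.2]
opening: 0.672
```

Emit:
arm_command(
  steps=[
    [0,-0.6,0.8,0,0,0],
    [0,-1.2,1.6,0,0,0],
    [0,-1.8,2.5,0,0,0],
    [0,-2.3,3.3,0,0,0],
    [0,-2.6,3.7,0,0,0],
    [0,-2.6,3.7,0,0,0],
  ],
)

```text
t: 8.57
eef_pos: [537.4, 234.9, 264.0]
tcp_rot: [2.531, 0.001, 0.347]
ft_force: [0.5, -0.1, -1.2]
opening: 0.672
```

```bash
python3 - <<'E'
from kin import *
s=state();G=s['eef_pos']+rot(s['tcp_rot'])[:,2]*171.3;print(G,s['joints'].round(2),s['ft_force'],s['moment'],s['opening']*95.1)
E
```

```text
[570.72211582 142.47902543 123.64399487] [ 0.38  0.64  1.78 -0.8   0.92  0.6 ] [ 0.48310468 -0.10971894 -1.1658191 ] [0.44662018 0.05582448 0.0564156 ] 63.899458164122755
```

Emit:
arm_command(
  steps=[
    [0,-0.35,0.49,0,0,0],
    [0,-0.7,0.98,0,0,0],
    [0,-0.92,1.31,0,0,0],
    [0,-0.92,1.31,0,0,0],
  ],
)

```text
t: 8.9
eef_pos: [537.4, 234.9, 248.6]
tcp_rot: [2.531, -0.001, 0.347]
ft_force: [-0.1, 0.3, -2.0]
opening: 0.669
```

Emit:
arm_command(
  steps=[
    [0,-0.12,0.16,0,0,0],
    [0,-0.17,0.25,0,0,0],
    [0,-0.17,0.25,0,0,0],
  ],
)

```text
t: 9.15
eef_pos: [537.6, 234.9, 246.5]
tcp_rot: [2.531, -0.002, 0.347]
ft_force: [0.4, -0.9, -0.9]
opening: 0.67
```

Emit:
arm_command(
  steps=[
    [0,-0.12,0.16,0,0,0],
    [0,-0.17,0.25,0,0,0],
    [0,-0.17,0.25,0,0,0],
  ],
)

```text
t: 9.4
eef_pos: [537.6, 234.8, 243.3]
tcp_rot: [2.531, -0.001, 0.347]
ft_force: [0.6, 0.1, -2.4]
opening: 0.668
```

Emit:
arm_command(
  steps=[
    [0,-0.12,0.16,0,0,0],
    [0,-0.12,0.16,0,0,0],
    [0,-0.12,0.16,0,0,0],
  ],
)

```text
t: 9.65
eef_pos: [537.5, 235.1, 242.3]
tcp_rot: [2.53, -0.002, 0.347]
ft_force: [-3.5, 2.3, 6.9]
opening: 0.669
```

Emit:
arm_command(
  steps=[
    [0,-0.12,0.16,0,0,0],
    [0,-0.12,0.16,0,0,0],
    [0,-0.12,0.16,0,0,0],
  ],
)

```text
t: 9.9
eef_pos: [537.4, 235.4, 241.8]
tcp_rot: [2.528, -0.004, 0.347]
ft_force: [-7.5, 4.8, 23.1]
opening: 0.67
```

Emit:
arm_command(
  steps=[
    [0,-0.06,0.08,0,0,0],
    [0,-0.06,0.08,0,0,0],
    [0,-0.06,0.08,0,0,0],
  ],
)

```text
t: 10.15
eef_pos: [537.3, 235.6, 241.7]
tcp_rot: [2.527, -0.004, 0.347]
ft_force: [-11.4, 6.2, 33.3]
opening: 0.67
```

Contact came with the rim at the expected height. I'll relax the force, then open.

Emit:
arm_command(
  steps=[
    [0,0.15,-0.21,0,0,0],
    [0,0.2,-0.28,0,0,0],
    [0,0.2,-0.28,0,0,0],
  ],
)

```text
t: 10.4
eef_pos: [537.6, 235.1, 242.3]
tcp_rot: [2.531, -0.002, 0.347]
ft_force: [-2.1, 3.1, 8.5]
opening: 0.669
```

```bash
python3 - <<'E'
from kin import *
s=state();G=s['eef_pos']+rot(s['tcp_rot'])[:,2]*171.3;print(G,s['joints'].round(2),s['ft_force'],s['moment'])
print(rel(G,rot(s['tcp_rot']),90))
E
```

```text
[571.32881489 142.83990168 101.97636869] [ 0.38  0.67  1.8  -0.83  0.89  0.64] [-2.09053804  3.09016431  8.53035603] [-0.06282262  0.16325071 -0.15827199]
([0.0, 0.0, -9.0, 0.0, 0.0, 0.0], array([519.86275671, 283.60593752, 316.01808895]))
```

Emit:
arm_command(
  steps=[
    [0,0,0,0,0,0],
    [0,0,0,0,0,0],
    [0,0,0,0,0,0],
    [0,0,0,0,0,0],
    [0,0,0,0,0,0],
    [0,0,-1,0,0,0],
    [0,0,-3,0,0,0],
    [0,0,-6,0,0,0],
    [0,0,-9.5,0,0,0],
    [0,0,-13,0,0,0],
    [0,0,-15,0,0,0],
    [0,0,-15,0,0,0],
  ],
  jaw=9.5,
)

```text
t: 11.4
eef_pos: [507.2, 318.0, 369.1]
tcp_rot: [2.532, -0.008, 0.349]
ft_force: [0.8, -0.5, 0.0]
opening: 0.996
```

```bash
python3 - <<'E'
from kin import *
s=state();print(s['eef_pos'],s['joints'].round(2))
a=grab('scene','s6')[1]; b=grab('wrist','w6')[1]; sm=camera_model('scene')
print([proj(sm,(571.2,143,z)).round(1) for z in (14,134)])
cv2.imwrite('pics/p6.png',np.hstack([cv2.resize(a[110:240,270:370],(369,480),interpolation=cv2.INTER_CUBIC),cv2.resize(b[:,150:490],(425,480))]))
md=lambda a:np.array([np.cos(np.radians(a)),np.sin(np.radians(a)),0])
az=42.9
for t in (62,66,70):
  Rt=toolR(az,t);G=np.array((591,-311,50))-33*md(az)
  for dz in (0,130):
    r,T=rel(G+[0,0,dz],Rt);print(t,dz,r,T.round(),ik(T,Rt))
E
```

```text
[507.2118435  318.04757394 369.10733891] [ 0.53  0.52  1.65 -0.66  1.17  0.51]
[array([311.2, 197.8]), array([315. , 171.2])]
62 0 [-30.56, 43.12, 58.73, 84.49, 17.34, 72.75] [ 456. -436.  130.] (array([-0.98,  0.92,  1.72,  1.19,  1.22, -1.04]), np.float64(1.16))
62 130 [-30.53, 50.57, 48.07, 84.49, 17.34, 72.75] [ 456. -436.  260.] (array([-0.98,  0.72,  1.7 ,  1.13,  1.31, -0.83]), np.float64(1.25))
66 0 [-31.05, 42.67, 59.72, 87.88, 20.06, 72.78] [ 452. -440.  120.] (array([-0.99,  0.95,  1.71,  1.22,  1.28, -1.08]), np.float64(1.22))
66 130 [-31.01, 50.12, 49.07, 87.88, 20.06, 72.78] [ 452. -440.  250.] (array([-0.99,  0.75,  1.7 ,  1.17,  1.36, -0.87]), np.float64(1.3))
70 0 [-31.46, 42.18, 60.73, 91.25, 22.81, 72.75] [ 449. -443.  109.] (array([-1.01,  0.98,  1.71,  1.25,  1.34, -1.11]), np.float64(1.28))
70 130 [-31.43, 49.63, 50.08, 91.25, 22.81, 72.75] [ 449. -443.  239.] (array([-1.01,  0.77,  1.71,  1.21,  1.41, -0.91]), np.float64(1.35))
```

View pics/p6.png

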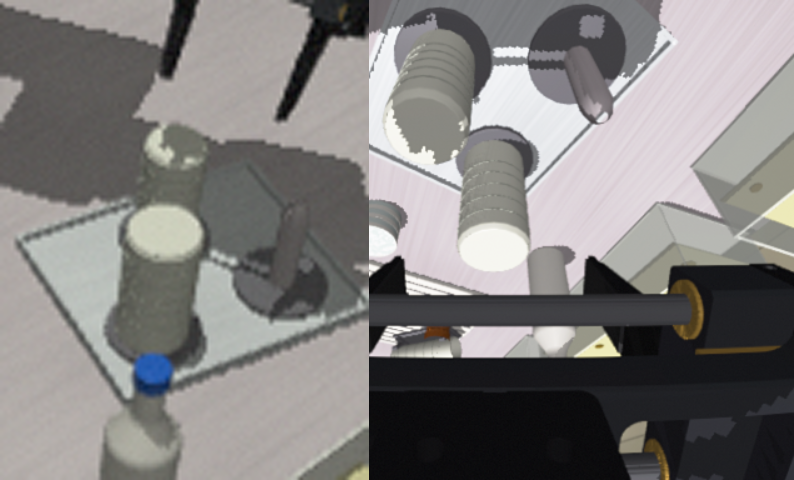

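Wide vessel stands upright, seated on the thick peg. Next is the slim one. I'm checking the amber jar's clearance first.

```bash
python3 - <<'E'
from kin import *
m=np.load('w1.npy',allow_pickle=True).item()
print('jar',onz(m,421,166,90))
md=lambda a:np.array([np.cos(np.radians(a)),np.sin(np.radians(a)),0])
az=42.9;t=57
Rt=toolR(az,t);G=np.array((591,-311,52))-30*md(az)
for ph in (-50,-60,-70):
  for dz in(0,120):
    Rp=flip(toolR(ph,90-t));b=ik(np.array([598.5,267.7,111+dz])-171.3*Rp[:,2],Rp);print(ph,dz,b)
r,T=rel(G+[0,0,150],Rt);print(r,T.round())
s=state();P0=s['eef_pos'];R0=rot(s['tcp_rot']);q=s['joints'];rv=np.radians(r[3:])
for k in np.linspace(0,1,9)[1:]:
    P=P0+k*(T-P0);b=ik(P,R0@R.from_rotvec(k*rv).as_matrix(),[q]);Rk=R0@R.from_rotvec(k*rv).as_matrix();print(k,b,(P+Rk[:,2]*190).round()); q=b[0] if b else q
E
```

```text
jar [ 545.96522037 -526.45760736   90.        ]
-50 0 (array([ 0.53,  0.69,  1.68, -0.81,  0.84,  0.4 ]), np.float64(0.32))
-50 120 (array([ 0.53,  0.54,  1.59, -0.68,  1.02,  0.2 ]), np.float64(0.45))
-60 0 (array([ 0.53,  0.72,  1.62, -0.73,  0.95,  0.49]), np.float64(0.4))
-60 120 (array([ 0.53,  0.58,  1.52, -0.64,  1.14,  0.32]), np.float64(0.49))
-70 0 (array([ 0.53,  0.74,  1.55, -0.66,  1.07,  0.57]), np.float64(0.47))
-70 120 (array([ 0.53,  0.61,  1.46, -0.6 ,  1.25,  0.43]), np.float64(0.53))
[-29.55, 52.23, 44.98, 80.24, 13.99, 72.62] [ 464. -429.  295.]
0.125 (array([ 0.36,  0.45,  1.81, -0.56,  0.92,  0.51]), np.float64(0.57)) [538. 150. 185.]
0.25 (array([ 0.17,  0.4 ,  1.92, -0.39,  0.69,  0.39]), np.float64(0.63)) [535.  89. 166.]
0.375 (array([-0.06,  0.37,  2.  , -0.05,  0.53,  0.06]), np.float64(0.47)) [536.  29. 154.]
0.5 (array([-0.29,  0.38,  2.02,  0.41,  0.53, -0.41]), np.float64(0.47)) [540. -32. 150.]
0.625 (array([-0.5 ,  0.42,  2.  ,  0.74,  0.67, -0.73]), np.float64(0.61)) [548. -96. 152.]
0.75 (array([-0.69,  0.49,  1.93,  0.9 ,  0.86, -0.84]), np.float64(0.8)) [ 557. -165.  160.]
0.875 (array([-0.84,  0.57,  1.82,  0.98,  1.07, -0.83]), np.float64(1.01)) [ 569. -239.  174.]
1.0 (array([-0.96,  0.67,  1.68,  1.06,  1.27, -0.73]), np.float64(1.21)) [ 581. -321.  192.]
```

Emit:
arm_command(
  steps=[
    [-0.7,1.9,0.3,2,0.3,1.8],
    [-2.2,5.0,1.8,6,1,5.4],
    [-3.7,7.9,3.7,10,1.7,9],
    [-5.2,10.6,5.8,14,2.4,12.7],
    [-6.6,13.3,7.8,18,3.1,16.3],
    [-8.1,16.1,9.8,22,3.8,20],
    [-9.6,18.9,11.9,26,4.5,23.6],
    [-11.1,21.7,13.8,30,5.2,27.2],
    [-12.5,24.6,15.6,34,5.9,30.8],
    [-14,27.5,17.5,38,6.6,34.5],
    [-15.5,30.4,19.3,42,7.3,38.1],
    [-17,33.3,21.2,46,8,41.7],
  ],
)

```text
t: 12.5
eef_pos: [481.4, -115.2, 381.0]
tcp_rot: [-2.818, -0.248, -0.342]
ft_force: [0.8, 1.0, -0.4]
opening: 1.0
```

```bash
python3 - <<'E'
from kin import *
az=42.9;t=57
Rt=toolR(az,t);G=np.array((591,-311,202))-30*np.array([np.cos(np.radians(az)),np.sin(np.radians(az)),0])
s=state();print(s['joints'].round(2),s['eef_pos'].round())
print(rel(G,Rt),G)
E
```

```text
[-0.42  0.32  1.95  0.53  0.72 -0.5 ] [ 481. -115.  381.]
([6.5, 31.94, 0.35, 34.12, 5.83, 30.62], array([ 463.78347349, -429.21689162,  295.2966667 ])) [ 569.02371304 -331.42162607  202.        ]
```

Emit:
arm_command(
  steps=[
    [0.8,3.9,0,4.2,0.7,3.8],
    [1.6,7.8,0.1,8.4,1.4,7.5],
    [2.4,11.7,0.1,12.5,2.1,11.2],
    [3.2,15.6,0.2,16.7,2.8,15],
    [4,19.5,0.2,20.8,3.6,18.7],
    [4.8,23.4,0.3,25,4.3,22.4],
    [5.5,27.2,0.3,29,5,26],
    [6.2,30.4,0.3,32.5,5.6,29.2],
    [6.5,31.9,0.4,34.1,5.8,30.6],
    [6.5,31.9,0.4,34.1,5.8,30.6],
    [6.5,31.9,0.4,34.1,5.8,30.6],
  ],
)

```text
t: 13.42
eef_pos: [465.1, -427.4, 295.4]
tcp_rot: [-2.152, 0.001, -0.82]
ft_force: [-0.4, 0.1, -0.3]
opening: 0.999
```

```bash
python3 - <<'E'
from kin import *
az=42.9;t=57
a=np.radians(az);Rt=toolR(az,t);G=np.array((591,-311,52))-30*np.array([np.cos(a),np.sin(a),0])
s=state();print(s['joints'].round(2),s['eef_pos'].round(1)); m,im=grab('wrist','w7')
print(rel(G,Rt))
# predicted silhouette columns of the vessel at mouth end, and measured edges there
for k in (30,60): print([proj(m,np.array((591,-311,50))+k*np.array([np.cos(a),np.sin(a),0])+s_*23*np.array([np.sin(a),-np.cos(a),0])).round(1) for s_ in(-1,0,1)])
cv2.imwrite('pics/p7.png',cv2.resize(im[60:310,130:370],(720,750))[:600])
E
```

```text
[-0.96  0.67  1.68  1.05  1.26 -0.73] [ 465.1 -427.4  295.4]
([0.08, 12.78, 8.02, 0.28, 0.18, 0.15], array([ 463.78347349, -429.21689162,  145.2966667 ]))
[array([229.8, 261.5]), array([249.7, 261.5]), array([269.6, 261.5])]
[array([231. , 239.2]), array([249.8, 239.2]), array([268.5, 239.2])]
```

View pics/p7.png

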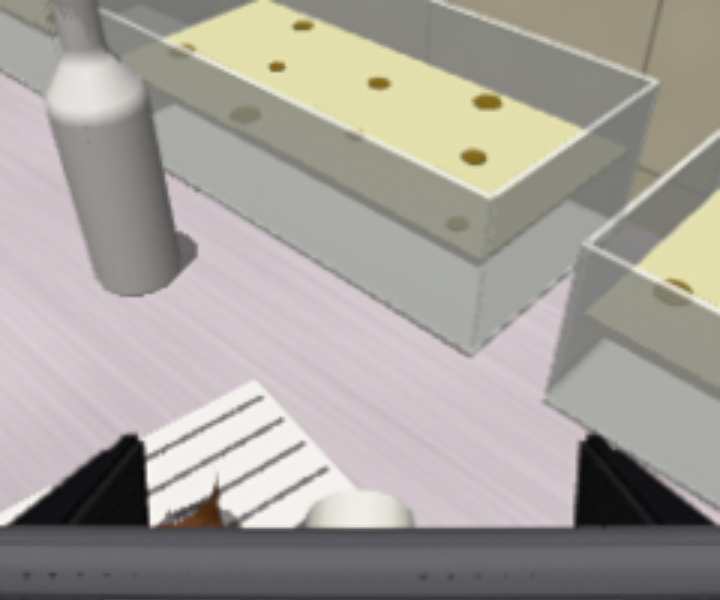

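Slim mouth is at crop columns 305–413, centre column 249.7, exactly centred between the fingers. I'll lower and grip.

Emit:
arm_command(
  steps=[
    [0,1.6,1.0,0,0,0],
    [0,4.0,2.5,0.1,0,0],
    [0,6.4,4.0,0.2,0.1,0.1],
    [0.1,8.6,5.4,0.3,0.2,0.1],
    [0.1,10.6,6.7,0.3,0.2,0.1],
    [0.1,12.0,7.5,0.3,0.2,0.1],
    [0.1,12.8,8.0,0.3,0.2,0.1],
    [0.1,12.8,8.0,0.3,0.2,0.1],
  ],
)

```text
t: 14.13
eef_pos: [464.7, -428.8, 145.0]
tcp_rot: [-2.146, -0.0, -0.82]
ft_force: [-0.7, -0.0, 0.2]
opening: 1.0
```

Emit:
arm_command(
  steps=[
    [0,0,0,0,0,0],
    [0,0,0,0,0,0],
    [0,0,0,0,0,0],
    [0,0,0,0,0,0],
    [0,0,0,0,0,0],
    [0,0,0,0,0,0],
    [0,0,0,0,0,0],
    [0,0,0,0,0,0],
    [0,0,0,0,0,0],
    [0,0,0,0,0,0],
  ],
  jaw=3.5,
)

```text
t: 14.97
eef_pos: [463.9, -429.1, 146.1]
tcp_rot: [-2.144, -0.0, -0.818]
ft_force: [-8.9, 4.8, 4.5]
opening: 0.478
```

```bash
python3 - <<'E'
from kin import *
s=state();R0=rot(s['tcp_rot']);print(s['eef_pos'],s['eef_pos']+R0[:,2]*171.3,s['opening']*95.1,s['ft_force'])
print('up',R0.T@[0,0,1])
E
```

```text
[ 463.94094456 -429.0729036   146.14165572] [ 568.97353992 -330.73220744   53.18493788] 45.44919306254756 [-8.92245377  4.75897455  4.53877501]
up [ 1.79078143e-04 -8.39955980e-01 -5.42654512e-01]
```

Gripped at 45.4 mm. Lifting 230 mm.

Emit:
arm_command(
  steps=[
    [0,-0.8,-0.5,0,0,0],
    [0,-2.5,-1.6,0,0,0],
    [0,-5,-3.2,0,0,0],
    [0,-7.6,-4.9,0,0,0],
    [0,-10.1,-6.5,0,0,0],
    [0,-12.6,-8.1,0,0,0],
    [0,-15.1,-9.8,0,0,0],
    [0,-17.6,-11.4,0,0,0],
    [0,-19.3,-12.5,0,0,0],
    [0,-19.3,-12.5,0,0,0],
  ],
)

```text
t: 15.8
eef_pos: [464.2, -429.5, 381.1]
tcp_rot: [-2.146, -0.01, -0.822]
ft_force: [-0.3, -0.1, -0.9]
opening: 0.48
```

```bash
python3 - <<'E'
from kin import *
Rt=flip(toolR(-60,33));G=(598.5,267.7,260)
r,T=rel(G,Rt);print(r,T.round())
s=state();P0=s['eef_pos'];R0=rot(s['tcp_rot']);q=s['joints'];rv=np.radians(r[3:]);print(P0,s['opening']*95.1)
ax=np.array([0,np.sin(np.radians(-33)),0])
u=R0.T@np.array([np.cos(np.radians(42.9)),np.sin(np.radians(42.9)),0]) # mouth dir in tool
for k in np.linspace(0,1,9)[1:]:
    P=P0+k*(T-P0);Rk=R0@R.from_rotvec(k*rv).as_matrix();b=ik(P,Rk,[q]);g=P+Rk[:,2]*171.3;print(k,b,g.round(),'rim',(g+Rk@u*97).round()); q=b[0] if b else q
E
```

```text
[-50.98, -34.63, 48.33, -74.58, -18.06, -82.37] [552. 348. 404.]
[ 464.2182815  -429.47276635  381.05167779] 45.629257759401995
0.125 (array([-0.83,  0.47,  1.75,  0.93,  1.17, -0.7 ]), np.float64(1.11)) [ 566. -244.  268.] rim [ 627. -171.  252.]
0.25 (array([-0.67,  0.39,  1.85,  0.82,  0.98, -0.72]), np.float64(0.92)) [ 562. -162.  252.] rim [613. -87. 218.]
0.375 (array([-0.47,  0.34,  1.9 ,  0.66,  0.8 , -0.63]), np.float64(0.74)) [560. -85. 239.] rim [601. -13. 189.]
0.5 (array([-0.25,  0.32,  1.91,  0.38,  0.68, -0.4 ]), np.float64(0.62)) [561. -13. 232.] rim [591.  52. 166.]
0.625 (array([-0.02,  0.33,  1.87,  0.01,  0.67, -0.07]), np.float64(0.61)) [565.  57. 230.] rim [585. 110. 151.]
0.75 (array([ 0.19,  0.38,  1.79, -0.3 ,  0.78,  0.19]), np.float64(0.72)) [572. 126. 234.] rim [583. 164. 146.]
0.875 (array([ 0.38,  0.45,  1.66, -0.5 ,  0.97,  0.29]), np.float64(0.63)) [584. 196. 244.] rim [588. 215. 150.]
1.0 (array([ 0.53,  0.55,  1.49, -0.63,  1.18,  0.28]), np.float64(0.5)) [599. 268. 260.] rim [599. 268. 163.]
```

Emit:
arm_command(
  steps=[
    [0,-3,-2,0,0,0],
    [0,-6.2,-4,0,0,0],
    [0,-9.2,-6,0,0,0],
    [0,-9.2,-6,0,0,0],
  ],
)

```text
t: 16.13
eef_pos: [463.6, -429.3, 492.3]
tcp_rot: [-2.146, -0.012, -0.822]
ft_force: [-0.3, 0.4, -1.0]
opening: 0.474
```

```bash
python3 - <<'E'
from kin import *
Rt=flip(toolR(-60,33));G=(598.5,267.7,330)
r,T=rel(G,Rt);print(r,T.round(),'1/22:',(np.array(r)/22).round(2))
s=state();P0=s['eef_pos'];R0=rot(s['tcp_rot']);q=s['joints'];rv=np.radians(r[3:]);print(P0)
for k in np.linspace(0,1,7)[1:]:
    P=P0+k*(T-P0);Rk=R0@R.from_rotvec(k*rv).as_matrix();b=ik(P,Rk,[q]);g=P+Rk[:,2]*171.3;print(k,b); q=b[0] if b else q
E
```

```text
[-50.96, -31.26, 50.56, -74.52, -18.19, -82.32] [552. 348. 474.] 1/22: [-2.32 -1.42  2.3  -3.39 -0.83 -3.74]
[ 463.63925752 -429.25133088  492.33893931]
0.16666666666666666 (array([-0.78,  0.33,  1.65,  0.82,  1.27, -0.52]), np.float64(1.21))
0.3333333333333333 (array([-0.54,  0.24,  1.76,  0.62,  1.05, -0.5 ]), np.float64(0.99))
0.5 (array([-0.25,  0.21,  1.79,  0.3 ,  0.89, -0.29]), np.float64(0.83))
0.6666666666666666 (array([ 0.05,  0.25,  1.73, -0.08,  0.9 ,  0.  ]), np.float64(0.84))
0.8333333333333333 (array([ 0.32,  0.35,  1.61, -0.39,  1.06,  0.19]), np.float64(0.74))
1.0 (array([ 0.53,  0.49,  1.4 , -0.6 ,  1.3 ,  0.19]), np.float64(0.53))
```

Emit:
arm_command(
  steps=[
    [-1.2,-0.7,1.1,-1.7,-0.4,-1.9],
    [-3.5,-2.1,3.4,-5.1,-1.2,-5.6],
    [-5.8,-3.5,5.7,-8.5,-2.1,-9.4],
    [-8.1,-5,8,-11.9,-2.9,-13.1],
    [-10.4,-6.4,10.3,-15.3,-3.7,-16.8],
    [-12.8,-7.8,12.6,-18.6,-4.6,-20.6],
    [-15.1,-9.2,14.9,-22,-5.4,-24.3],
    [-17.4,-10.6,17.2,-25.4,-6.2,-28],
    [-19.7,-12.1,19.5,-28.8,-7.1,-31.8],
    [-22,-13.5,21.8,-32.2,-7.9,-35.5],
    [-24.3,-14.9,24.1,-35.6,-8.7,-39.3],
    [-26.6,-16.3,26.4,-39,-9.5,-43],
  ],
)

```text
t: 17.13
eef_pos: [509.4, -21.8, 477.5]
tcp_rot: [-2.972, -0.285, -0.109]
ft_force: [-0.5, -0.2, -1.8]
opening: 0.478
```

```bash
python3 - <<'E'
from kin import *
Rt=flip(toolR(-60,33));G=(598.5,267.7,330)
r,T=rel(G,Rt);print(r,T.round(),(np.array(r)/12).round(2));s=state();print(s['joints'].round(2),s['eef_pos'],s['opening']*95.1)
E
```

```text
[0.06, -36.67, 6.71, -35.86, -8.31, -39.11] [552. 348. 474.] [ 0.   -3.06  0.56 -2.99 -0.69 -3.26]
[-0.2   0.22  1.79  0.26  0.88 -0.26] [509.440222   -21.82811028 477.53004471] 45.41221175469141
```

Emit:
arm_command(
  steps=[
    [0,-3.6,0.7,-3.6,-0.8,-3.9],
    [0,-7.3,1.3,-7.2,-1.7,-7.8],
    [0,-11,2,-10.8,-2.5,-11.7],
    [0,-14.7,2.7,-14.4,-3.3,-15.6],
    [0,-18.3,3.4,-18,-4.2,-19.5],
    [0,-22,4,-21.5,-5,-23.4],
    [0,-25.7,4.7,-25.1,-5.8,-27.4],
    [0,-29.3,5.4,-28.7,-6.6,-31.3],
    [0,-33,6,-32.2,-7.5,-35.2],
    [0,-36,6.6,-35.2,-8.2,-38.4],
    [0,-36.7,6.7,-35.9,-8.3,-39.1],
    [0,-36.7,6.7,-35.9,-8.3,-39.1],
  ],
)

```text
t: 18.13
eef_pos: [552.5, 349.0, 473.8]
tcp_rot: [2.568, 0.001, 0.524]
ft_force: [-0.2, 0.1, -1.6]
opening: 0.479
```

```bash
python3 - <<'E'
from kin import *
Rt=flip(toolR(-60,33))
s=state();R0=rot(s['tcp_rot']);print(s['joints'].round(2),s['eef_pos'],(s['eef_pos']+R0[:,2]*171.3).round(1),s['opening']*95.1)
print(rel((598.5,267.7,330),Rt),rel((598.5,267.7,230),Rt))
E
```

```text
[ 0.53  0.49  1.4  -0.6   1.31  0.18] [552.5084403  349.03532823 473.76938532] [598.9 268.5 329.9] 45.57673120079946
([-0.08, 0.01, 0.02, -0.13, 0.04, 0.04], array([551.85166665, 348.49728345, 473.66426829])) ([-0.08, -5.42, 8.42, -0.13, 0.04, 0.04], array([551.85166665, 348.49728345, 373.66426829]))
```

Emit:
arm_command(
  steps=[
    [-0.1,-0.9,1.4,-0.1,0,0],
    [-0.1,-2.4,3.7,-0.1,0,0],
    [-0.1,-3.9,6,-0.1,0,0],
    [-0.1,-5,7.8,-0.1,0,0],
    [-0.1,-5.4,8.4,-0.1,0,0],
    [-0.1,-5.4,8.4,-0.1,0,0],
  ],
)

```text
t: 18.63
eef_pos: [552.3, 345.0, 374.4]
tcp_rot: [2.567, 0.001, 0.518]
ft_force: [0.5, -0.2, -0.2]
opening: 0.475
```

```bash
python3 - <<'E'
from kin import *
s=state();R0=rot(s['tcp_rot']);G=s['eef_pos']+R0[:,2]*171.3;print(G.round(1))
m,im=grab('wrist','w8');sm,si=grab('scene','s8')
rim=lambda d:np.array([proj(m,G+[23*np.cos(a),23*np.sin(a),d]) for a in np.linspace(0,6.28,73)])
for d in(-97,-60):
    c=rim(d);print(d,'u',c[:,0].min().round(1),c[:,0].max().round(1),'v',c[:,1].min().round(1),c[:,1].max().round(1))
print('tip',proj(m,(598.5,267.7,109)),'foot',proj(m,(598.5,267.7,14)))
e=cv2.Canny(cv2.GaussianBlur(im,(3,3),0),40,90)
for v in range(90,201,10): print(v,[int(x) for x in np.flatnonzero(e[v,170:340])+170])
print('col250',[int(x) for x in np.flatnonzero(e[:220,250])])
E
```

```text
[598.4 264.1 230.6]
-97 u 224.3 279.3 v 109.2 154.6
-60 u 220.9 283.1 v 137.8 184.4
tip [253.82899622 114.31938215] foot [253.07077543  69.47505355]
90 [229, 230, 244, 267, 281, 282, 300, 301, 302]
100 [244, 269, 282, 283, 286, 287, 288, 293, 294]
110 [174, 175, 176, 185, 186, 187, 199, 200, 201, 202, 246, 247, 253, 254, 255, 256, 258, 259, 260, 267, 271, 272, 275, 276, 281]
120 [190, 191, 192, 193, 200, 201, 202, 203, 204, 205, 211, 215, 216, 230, 231, 268, 269]
130 [209, 210, 220, 275]
140 [212, 221, 277]
150 [211, 218, 219, 220, 229, 230, 278]
160 [210, 216, 217, 280]
170 [208, 209, 219, 226, 227, 228, 280]
180 [207, 217, 282]
190 [184, 185, 186, 194, 195, 205, 217, 229, 230, 231, 269, 270, 271, 275, 276, 283, 305, 306, 310, 329, 330, 331, 332, 338, 339]
200 [197, 198, 202, 204, 216, 284, 295, 296, 300]
col250 [29, 60, 61, 113, 143, 145, 162, 164, 185, 187]
```

Vessel rim edges sit at columns 220–278 (centre 249) while the peg is centred near column 256. That is about 6 mm sideways, so I'll correct it before going down.

```bash
python3 - <<'E'
from kin import *
print(state()['eef_pos'],rel((602,269.8,226),flip(toolR(-60,33)))[0])
E
```

```text
[552.527313   345.73274802 377.21763653] [0.48, -0.65, 0.48, -0.02, -0.04, -0.32]
```

Emit:
arm_command(
  steps=[
    [0.3,-0.4,0.3,0,0,0],
    [0.5,-0.6,0.5,0,0,-0.3],
    [0.5,-0.6,0.5,0,0,-0.3],
    [0.5,-0.6,0.5,0,0,-0.3],
  ],
)

```text
t: 19.07
eef_pos: [555.4, 351.1, 368.9]
tcp_rot: [2.566, -0.0, 0.525]
ft_force: [0.4, 0.2, -0.9]
opening: 0.476
```

```bash
python3 - <<'E'
from kin import *
s=state();R0=rot(s['tcp_rot']);G=s['eef_pos']+R0[:,2]*171.3;print(G.round(1))
m,im=grab('wrist','w9')
e=cv2.Canny(cv2.GaussianBlur(im,(3,3),0),40,90)
for v in range(60,161,10): print(v,[int(x) for x in np.flatnonzero(e[v,190:320])+190])
print('col250',[int(x) for x in np.flatnonzero(e[:220,250])])
rim=np.array([proj(m,G+[23*np.cos(a),23*np.sin(a),-97]) for a in np.linspace(0,6.28,73)]);print(rim[:,0].min(),rim[:,0].max(),rim[:,1].min())
print('tip',proj(m,(600.5,268.9,109)),'foot',proj(m,(600.5,268.9,14)),rel((602,269.8,226),flip(toolR(-60,33)))[0])
sc=cv2.imread('pics/s8.png') 
sm,si=grab('scene','s9')
cv2.imwrite('pics/p9.png',np.hstack([cv2.resize(im[30:230,160:340],(450,500),interpolation=cv2.INTER_CUBIC),cv2.resize(si[90:230,290:388],(350,500),interpolation=cv2.INTER_CUBIC)]))
E
```

```text
[602.2 270.4 225.2]
60 [214, 236, 237, 244, 269, 286, 302]
70 [213, 234, 235, 236, 259, 286]
80 [215, 239, 260, 285, 310, 311]
90 [219, 220, 238, 261, 280, 302, 303]
100 [230, 231, 237, 268, 269, 270, 288, 289]
110 [237, 241, 262, 271, 272, 275, 276, 281, 282]
120 [199, 200, 204, 205, 206, 230, 231, 268, 269]
130 [199, 200, 208, 209, 210, 214, 215, 223, 275]
140 [207, 216, 222, 223, 277]
150 [207, 218, 219, 221, 229, 230, 269, 270, 278]
160 [205, 215, 216, 219, 280]
col250 [33, 64, 113, 143, 145, 162, 164, 185, 187, 212, 214]
224.18872806071658 279.2796360864054 109.12581061801752
tip [249.16603694 120.98369065] foot [249.35939753  74.34654281] [-0.02, 0.07, -0.04, -0.01, -0.04, 0.05]
```

View pics/p9.png

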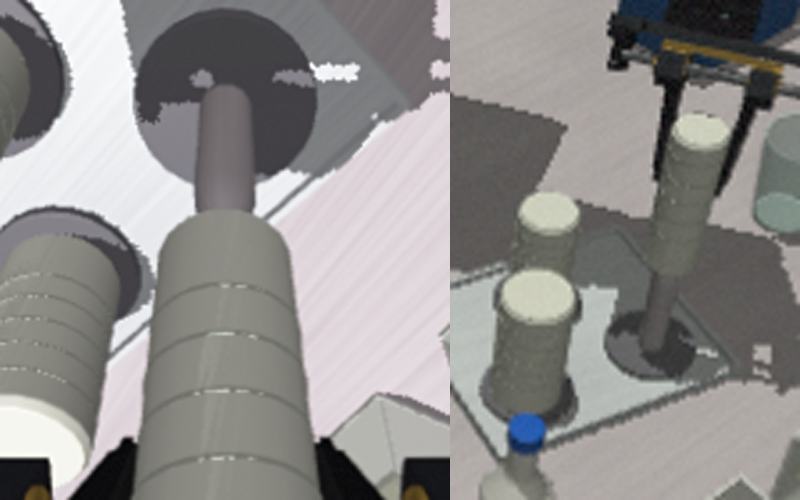

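```bash
python3 - <<'E'
from kin import *
m=camera_model('wrist');sm=camera_model('scene')
f=lambda x,y:(160+(x+.5)/2.5-.5,30+(y+.5)/2.5-.5)
g=lambda x,y:(290+(x-450+.5)/3.571-.5,90+(y+.5)/3.571-.5)
print('foot wrist',onz(m,*f(226,98),14),'foot scene',onz(sm,*g(652,345),14))
print('wide foot scene chk: wide top',onz(sm,*g(540,295),134),'dry top',onz(sm,*g(549,213),124))
print('slim top scene',onz(sm,*g(700,131),225+43),onz(sm,*g(700,131),225+48))
# rim lower-front point in scene: lowest row of the bottom ellipse
G=np.array([602.2,270.4,225.2])
for d in(-92,-97):
    c=np.array([proj(sm,G+[23*np.cos(a),23*np.sin(a),d]) for a in np.linspace(0,6.28,73)]);c=np.c_[(c[:,0]+.5-290)*3.571+450,(c[:,1]+.5-90)*3.571];print(c.min(0),c.max(0))
E
```

```text
foot wrist [598.01334937 274.70789647  14.        ] foot scene [604.85923521 267.64016709  14.        ]
wide foot scene chk: wide top [574.25163732 139.62641587 134.        ] dry top [497.3286405  223.53053934 124.        ]
slim top scene [608.90402459 257.83220411 268.        ] [612.67442773 252.33948335 273.        ]
[647.92982774 229.47811537] [702.26912044 266.40681632]
[647.0043385  233.75179552] [701.1624745  270.67490203]
```

Aligned across the jaws (both at column 250). Along the other direction the views differ by a few mm, within the 8 mm clearance. I'll lower while watching the force.

Emit:
arm_command(
  steps=[
    [0,-0.5,0.8,0,0,0],
    [0,-1.1,1.7,0,0,0],
    [0,-1.6,2.5,0,0,0],
    [0,-1.9,2.9,0,0,0],
    [0,-1.9,2.9,0,0,0],
  ],
)

```text
t: 19.58
eef_pos: [555.2, 351.0, 331.9]
tcp_rot: [2.566, 0.003, 0.525]
ft_force: [-0.8, -1.2, -2.0]
opening: 0.477
```

Emit:
arm_command(
  steps=[
    [0,-0.4,0.6,0,0,0],
    [0,-0.8,1.2,0,0,0],
    [0,-1.1,1.7,0,0,0],
    [0,-1.1,1.7,0,0,0],
  ],
)

```text
t: 19.92
eef_pos: [555.2, 350.9, 312.3]
tcp_rot: [2.566, 0.002, 0.525]
ft_force: [-0.7, 0.4, -0.6]
opening: 0.482
```

```bash
python3 - <<'E'
from kin import *
s=state();R0=rot(s['tcp_rot']);print((s['eef_pos']+R0[:,2]*171.3).round(1),s['ft_force'].round(1),s['moment'].round(2),s['opening']*95.1,(R0.T@[0,0,-1]).round(3))
E
```

```text
[601.6 270.  168.6] [-0.7  0.4 -0.6] [ 0.36  0.09 -0.03] 45.800518168527496 [ 0.002 -0.545  0.839]
```

The rim is past the tip with no contact force. Continuing.

Emit:
arm_command(
  steps=[
    [0,-0.5,0.7,0,0,0],
    [0,-1.0,1.5,0,0,0],
    [0,-1.5,2.3,0,0,0],
    [0,-1.6,2.5,0,0,0],
    [0,-1.6,2.5,0,0,0],
  ],
)

```text
t: 20.33
eef_pos: [555.4, 350.8, 282.9]
tcp_rot: [2.566, 0.002, 0.525]
ft_force: [-0.1, -1.0, -0.8]
opening: 0.482
```

Emit:
arm_command(
  steps=[
    [0,-0.4,0.6,0,0,0],
    [0,-0.8,1.2,0,0,0],
    [0,-1.0,1.5,0,0,0],
    [0,-1.0,1.5,0,0,0],
  ],
)

```text
t: 20.67
eef_pos: [555.2, 351.0, 265.0]
tcp_rot: [2.566, 0.002, 0.525]
ft_force: [-0.3, 0.6, -0.5]
opening: 0.479
```

```bash
python3 - <<'E'
from kin import *
s=state();R0=rot(s['tcp_rot']);print((s['eef_pos']+R0[:,2]*171.3).round(1),s['ft_force'].round(1),s['moment'].round(2),s['opening']*95.1)
E
```

```text
[601.7 270.1 121.3] [-0.3  0.6 -0.5] [ 0.41  0.07 -0.03] 45.51921630786012
```

Emit:
arm_command(
  steps=[
    [0,-0.2,0.3,0,0,0],
    [0,-0.38,0.59,0,0,0],
    [0,-0.38,0.59,0,0,0],
  ],
)

```text
t: 20.92
eef_pos: [555.2, 351.0, 258.5]
tcp_rot: [2.566, 0.001, 0.525]
ft_force: [-0.2, -0.1, -0.2]
opening: 0.477
```

Emit:
arm_command(
  steps=[
    [0,-0.11,0.17,0,0,0],
    [0,-0.11,0.17,0,0,0],
    [0,-0.11,0.17,0,0,0],
  ],
)

```text
t: 21.17
eef_pos: [555.3, 351.1, 257.8]
tcp_rot: [2.565, -0.0, 0.525]
ft_force: [-2.2, -0.9, 4.2]
opening: 0.478
```

Emit:
arm_command(
  steps=[
    [0,-0.11,0.17,0,0,0],
    [0,-0.11,0.17,0,0,0],
    [0,-0.11,0.17,0,0,0],
  ],
)

```text
t: 21.42
eef_pos: [555.2, 351.1, 257.5]
tcp_rot: [2.563, -0.001, 0.524]
ft_force: [-6.5, 0.4, 18.7]
opening: 0.479
```

Contact at grip height 114 mm, so the rim is at foot height (14 mm). Easing off and releasing.

Emit:
arm_command(
  steps=[
    [0,0.11,-0.17,0,0,0],
    [0,0.11,-0.17,0,0,0],
  ],
)

```text
t: 21.58
eef_pos: [555.4, 351.1, 257.8]
tcp_rot: [2.566, -0.001, 0.525]
ft_force: [-2.4, 1.0, 8.4]
opening: 0.474
```

Emit:
arm_command(
  steps=[
    [0,0,0,0,0,0],
    [0,0,0,0,0,0],
    [0,0,0,0,0,0],
    [0,0,0,0,0,0],
    [0,0,0,0,0,0],
    [0,0,-1,0,0,0],
    [0,0,-3,0,0,0],
    [0,0,-6,0,0,0],
    [0,0,-9.5,0,0,0],
    [0,0,-13,0,0,0],
    [0,0,-15,0,0,0],
    [0,0,-15,0,0,0],
  ],
  jaw=8,
)

```text
t: 22.58
eef_pos: [513.1, 423.8, 387.7]
tcp_rot: [2.567, -0.007, 0.527]
ft_force: [1.8, -0.1, -0.7]
opening: 0.84
```

```bash
python3 - <<'E'
from kin import *
s=state();print(s['eef_pos'].round(1),s['ft_force'].round(1),s['opening']*95.1)
sm,a=grab('scene','s10');m,b=grab('wrist','w10')
cv2.imwrite('pics/p10.png',np.hstack([cv2.resize(a[100:240,270:390],(420,490),interpolation=cv2.INTER_CUBIC),cv2.resize(b[:300,100:330],(375,490),interpolation=cv2.INTER_CUBIC)]))
# numeric: bright base disc of slim in the scene vs expected at z=154
for P,r,z in(((600,269.5),23,154),((571.2,143),32,134),((493.4,226.8),28,124)):
    c=np.array([proj(sm,(P[0]+r*np.cos(t),P[1]+r*np.sin(t),z)) for t in np.linspace(0,6.28,37)]);print('pred top disc',c.min(0).round(1),c.max(0).round(1))
g=cv2.cvtColor(a,cv2.COLOR_BGR2GRAY);M=(g>185).astype(np.uint8);n,l,st,ce=cv2.connectedComponentsWithStats(M[130:200,280:370])
for i in range(1,n):
    if st[i,4]>60: print('bright',st[i,:4]+[280,130,0,0],st[i,4],(ce[i]+[280,130]).round(1))
E
```

```text
[513.1 423.8 387.7] [ 1.8 -0.1 -0.7] 79.8837077703625
pred top disc [345.3 148.4] [360.7 158.8]
pred top disc [304.1 163.6] [325.8 179. ]
pred top disc [308.4 142.4] [326.1 154.2]
bright [310 144  16  10] 120 [317.4 148.5]
bright [347 151  13   9] 88 [352.8 155.2]
bright [325 159  17  27] 241 [332.4 169.6]
bright [305 166  19  13] 203 [314.2 172.1]
bright [280 174  23  26] 290 [291.9 185.4]
bright [341 183  26  17] 69 [357.2 192.5]
```

The scene mask puts the slim vessel's base disc at (352.8,155.2), where (353,153.6) was predicted for a seated vessel. The other two discs are within 1 px of prediction. Handing in.

```bash
python3 -c "
from cell import *
print(job_done())"
```

```text
the job is handed in; nothing more can be done
None
```

Both vessels are upside down on their pegs and the job is handed in at about 22.7 s of the 72 s: the wide one on the thick peg, the slim one on the thin peg. `job_done` reports no verdict.

- **Method:** I gripped each vessel with the tool tilted, carried it over inverted, and lowered it until the wrist felt the foot. I then eased off and released.
- **Seating:** Both made contact with the rim at foot height. The highest contact force I saw was about 36 N at the wrist, while the wide vessel was being seated.
- **Last checks:**
  - **Drying and wide vessels:** in the final scene picture their tops were within 1 px of where they should be.
  - **Slim vessel:** its top was within 2 px. That check was by numbers only, because the 12-picture viewing limit was used up.
  - **Bottle, dishes, beaker, jar and vial:** I did not measure these after the last move. No unexpected contact force showed in the readings.
- **Disagreements:**
  - **Before lowering the slim vessel:** it was about 6 mm off sideways, which I corrected. The cameras then still differed by a few mm along the approach direction, within the 8 mm clearance, and it went on with no side contact.
  - **Grip position:** the wrist picture put the grip 3–8 mm nearer the mouth than the contact heights did. I went by the contacts.

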